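# Screen a set stone with the pen probe

### The job

Check the blue stone of the ring that is clamped, tilted, in the ball vise: draw the pen-shaped screening probe out of its spring holder and hold its window square to the flat top of the stone, centred on it and about one centimetre away, steady for about three seconds, without touching the ring or the vise. Then slide the probe back down into its holder until its collar rests on the rim and the side plunger has sprung back into the groove, let go of it, and leave everything else where it is.

Things in the scene. Friction and masses are not known exactly. Their poses are not given: they have to be found in the camera images.
- probe_grip (a point): Middle of the handle of the pen-shaped screening probe (134 mm long, 0.11 kg; white handle 22 mm thick with black ribs, aluminium nose), standing window down in its holder. z runs along the axis to the rear cap, 34 mm above this point. The straight handle reaches from 36 mm below to 29 mm above this point; under it is a steel collar, 28 mm across, its underside 42 mm below this point.
- probe_window (a point): Centre of the small round violet window at the tip of the probe's nose, 100 mm from probe_grip along -z; it looks along -z (axes as probe_grip). The nose widens from 9 mm here to the barrel's 18 mm over the first 18 mm; the barrel's V groove is 35 mm from here.
- stone_top (a point): Centre of the flat top of the blue stone, 13 mm across (flat part 9 mm), in the gold ring clamped in the ball vise. z points straight out, square to the flat top; it leans 0.22 to 0.5 rad from upright, within 0.6 rad of straight towards the robot. The stone is 24 mm above the vise's jaws (46 by 38 mm) and 98 to 106 mm above the bench. The stiff ball stays put unless pushed.
- holder_mouth (a point): Centre of the rim of the probe's holder, an aluminium block 40 mm square on a grey base 76 mm square, fixed to the bench: mouth of its upright bore, 20.4 mm in diameter, 72 mm above the bench; z up. With the probe home its collar rests on this rim, probe_grip 42 mm above this point. The plunger's knob reaches 48 mm out on the -y side, 23 mm below the rim.
- plunger (a joint): How far the holder's side plunger is pushed out, m: 0 when it lies in the probe's groove or the bore is empty, 3 to 4 mm while it rides on the barrel. Its spring presses with 2 to 3.5 N; drawing or pushing the probe past it takes up to about 15 N along the bore.
- ball_vise: The ball vise: black rubber stand 86 mm across, steel ball 68 mm across, jaws, ring and stone; origin on the bench under the ball's centre, which is 40 mm up. The stone leans towards its -x side.
- loupe_10x: Bystander: small folding loupe, 25x60x12 mm, origin at its underside.
- tweezers2: Bystander: steel tweezers, 12x120x6 mm, origin at the underside.
- pin_tin: Bystander: round pale tin, 58 mm across, 24 mm high, origin at the underside.
- orange_cap: Bystander: orange cap, 24 mm across, 15 mm high, origin at the underside.
- glue_bottle: Bystander: small white squeeze bottle, 26 mm across, 56 mm high, origin at the underside.
- scriber1: Bystander: needle tool with a light wooden handle, 8x91x8 mm, origin at the underside.
- sanding_stick: Bystander: emery stick, 22x190x7 mm, origin at the underside.
Mind the look-alikes: they are no part of the job. Of the things that look like the part that bears probe_grip, the smaller one is meant.

How it is judged:
On the way:
1. the probe's window is held square (within 10 degrees) to the stone's flat top, 4 to 18 mm from it and within 4.5 mm of its middle each way, moving less than 10 mm/s, for 1.5 s (z of probe_window in the frame of stone_top between 0.004 and 0.018 m and x of probe_window in the frame of stone_top between -0.0045 and 0.0045 m and y of probe_window in the frame of stone_top between -0.0045 and 0.0045 m and angle between the z axis of probe_window and the z axis of stone_top, either way round below 0.175 rad and linear speed of probe below 0.01 m/s), for 1.5 s.
At the end, for the whole second after the job is handed in: The probe is back in its holder, upright (within 0.08 rad) and at rest, its nose within 5 mm of the bore axis, its collar on the rim (within 1.5 mm), the plunger sprung back into the groove (pushed out less than 1.5 mm) (z of probe_grip in the frame of holder_mouth between 0.0405 and 0.0435 m and horizontal distance between probe_window and holder_mouth below 0.005 m and angle between probe_grip's own z axis and vertical below 0.08 rad and value of joint plunger below 0.0015 m and linear speed of probe below 0.01 m/s); the robot touches nothing.
It fails at once if the probe touches the ring or the vise (more than 0.5 N) (contact force between probe and ball_vise above 0.5 N).
It fails at once if the vise is pushed so that the stone moves more than 5 mm (distance of stone_top from where it was at the start of the episode above 0.005 m).
It fails at once if a bystander is moved more than 20 mm (distance of any of loupe_10x, tweezers2, pin_tin, orange_cap, glue_bottle, scriber1, sanding_stick from where it was at the start of the episode above 0.02 m).
It also fails if it takes over 58 s, if anything falls off the work surface, if the arm or the gripper's body presses on something with over 40 N, if the wrist force passes 120 N, or if a joint passes its speed limit or range.

### The arm

A 7-joint arm with a two-finger parallel gripper is mounted at the origin on a cart in front of the work surface, level with it; the furniture and walls round the work are solid. World frame = base frame: x ahead of the robot, y to its left, z up, the work surface at z = 0. Lengths are in m, angles in rad, forces in N, time in s.
With the tool pointing down it reaches from about 0.425 to 0.875 m from the base axis. Payload 4.7 kg.
Tool frame: the origin (TCP) lies at the very end of the fingers, on their centre line; the grasp point (between the pads) lies 19 mm behind it; z points along the fingers, y is the direction in which the jaws open and shut (so a half turn about z gives the same grasp; the last joint's range is limited). The gripper opens to 87 mm and grips with 3 to 60 N. Pads are 19 mm wide; open, the fingers measure 117 mm over their backs; the gripper's body (75 mm by 190 mm) begins 51 mm behind the grasp point.
Start: joints at [1.323, 0.321, -0.07, 1.45, 0.023, 1.371, -0.057], TCP at [0.168, -0.628, 0.195] pointing down, gripper open.
Joint ranges: [-2.86, 2.86], [-0.3, 2.09], [-1.38, 1.24], [0.06, 2.45], [-1.56, 4.7], [0.09, 2.05], [-2.69, 2.69]. Speed limits (rad/s): [2.57, 2.57, 3.14, 3.14, 3.14, 3.14, 3.14].

### API

Orientations are given as a rotation vector (axis times angle).
In Python, from bench import ctrl, get_image, camera_info gives the robot as it stands.
- The arm moves only by the tool carry_out, never from a script. Its argument "commands" is a list of rows, each an object of numbers: "tx", "ty", "tz": the shift along the tool's x, y, z in m; "rx", "ry", "rz": the turn, a rotation vector about the tool's x, y, z in rad; "jaw": the opening, from 0 (shut) to 1 (fully open). In form: [{"tx": .., "ty": .., "tz": .., "rx": .., "ry": .., "rz": .., "jaw": ..}, ...]. A call has 1 to 12 rows; each row is the pose to reach, as a shift and turn from the pose commanded when the call began, along the tool's axes at that moment; what a row does not reach only later rows make up. A row lasts 1/8 s, in which the tool goes at most 62.5 mm and 10.7 degrees, less where a joint would pass 70% of its speed; a pose out of reach is approached as far as the arm can. A call with a gripper value outside its range is refused whole. The fingers move at their own pace and stop on an object; "grip_force" is the grip in N (left out, the last holds). Time passes only in rows, so rows that repeat a pose let the fingers close. It gives the time, the measured TCP pose, the force and the opening at its end, in the units of the state.
- ctrl.get_state(): the state, without advancing time (a new reading comes with each control period).
- get_image(name): name is "side" or "top" or "wrist"; returns the picture (384x512x3 uint8, red, green, blue); there is no depth.
- camera_info(name): a dict with "intrinsics" (3x3 intrinsics, pixels), "R" (3x3) and "t" (3): a world point X has camera coordinates R X + t. Camera axes: x right, y down, z forward; pixel columns grow to the right and rows downward; lengths in m; the calibration is good to about 2 mm. A picture is of the moment at which its call begins: read the wrist's pose just before it. camera_info takes no time and is no camera call; for the wrist camera it gives the pose at the moment of the call.
- ctrl.close_job(): hands the job in, once; it reports no verdict.
The state is a dict: "time": time; "joint_positions": joint angles; "qd": joint speeds; "joint_torque": joint torques, N m; "position": TCP position; "tool_rot": TCP orientation; "ft_force": force on the tool from outside, world axes, zero at the start; "torque": the same for the moment, N m; "grip_width": opening from 0.0 (shut) to 1.0 (fully open).
Only numpy, scipy, OpenCV 4.12 (cv2) and the standard library are available. Lean on these libraries where they do the work, as an engineer would, in place of code of your own. Each camera call takes 0.05 s, during which the arm holds its last target.

## Working session

There is one attempt and no reset: what is moved stays moved. The work goes in short steps, Python scripts to look and compute and a tool call to move; the robot and the scene stay as the last step left them, time stands still between calls to the robot, and variables do not carry over. Pictures are saved under pics/ and viewed, and the job is handed in when it is done.

Besides the shell and the picture viewer there is one more tool, called after "Emit:" as name(argument=value, ...) on one line, values as JSON. carry_out: Moves the arm, as the interface text tells. Its arguments: {"type":"object","properties":{"commands":{"type":"array"},"grip_force":{"type":"number"}},"required":["commands"]}

```bash
ls; mkdir -p pics; python3 - <<'E'
from bench import ctrl,get_image,camera_info
import cv2,numpy as np
s=ctrl.get_state();print(s)
for n in ["side","top","wrist"]:
    im=get_image(n);cv2.imwrite(f"pics/{n}0.png",im[:,:,::-1]);c=camera_info(n);print(n,c)
E
```

```text
pics
{'time': 0.0, 'joint_positions': array([ 1.3231084 ,  0.3218152 , -0.07005722,  1.45169934,  0.02261537,
        1.37080126, -0.05690663]), 'qd': array([-9.15164742e-05, -1.35256291e-04, -2.08449609e-03, -1.69665593e-03,
        9.88696551e-04, -1.77022921e-03,  1.55638691e-03]), 'joint_torque': array([ 3.57674198e-04, -4.91292858e+01, -4.04048776e-01, -3.12536180e+01,
       -6.42142701e-02,  4.37211629e-02,  1.94498421e-04]), 'position': array([ 0.16799027, -0.62727367,  0.19345422]), 'tool_rot': array([-3.11283403e+00, -4.09796514e-01,  5.88840841e-04]), 'ft_force': array([-0.0079613 , -0.19093984, -0.14398752]), 'torque': array([-0.031956  , -0.03415381, -0.01850575]), 'grip_width': 1.002649129217532}
side {'intrinsics': array([[492.95421622,   0.        , 246.25051074],
       [  0.        , 492.95421622, 190.03067376],
       [  0.        ,   0.        ,   1.        ]]), 'R': array([[ 0.953053  , -0.30275077,  0.00565307],
       [-0.18336852, -0.59189577, -0.78487921],
       [ 0.24096881,  0.74699489, -0.619623  ]]), 't': array([-0.53288982,  0.25342484,  1.05243075])}
top {'intrinsics': array([[377.44180199,   0.        , 254.22672855],
       [  0.        , 377.44180199, 195.18040902],
       [  0.        ,   0.        ,   1.        ]]), 'R': array([[-0.02355779, -0.99969663,  0.00718874],
       [-0.98704446,  0.02211689, -0.15891534],
       [ 0.15870813, -0.01083929, -0.98726604]]), 't': array([0.11999163, 0.59128255, 0.93977478])}
wrist {'intrinsics': array([[274.06732588,   0.        , 260.87736247],
       [  0.        , 274.06732588, 190.53229277],
       [  0.        ,   0.        ,   1.        ]]), 'R': array([[ 0.25906212, -0.96585831, -0.00212925],
       [-0.91989691, -0.24740514,  0.30427022],
       [-0.29440871, -0.0768662 , -0.95258338]]), 't': array([-0.65049819, -0.03697975,  0.39185128])}
```

View pics/side0.png

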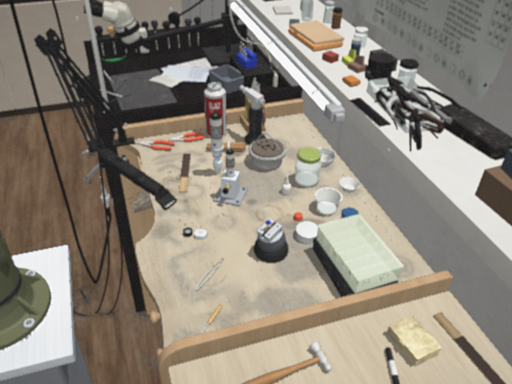

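View pics/top0.png

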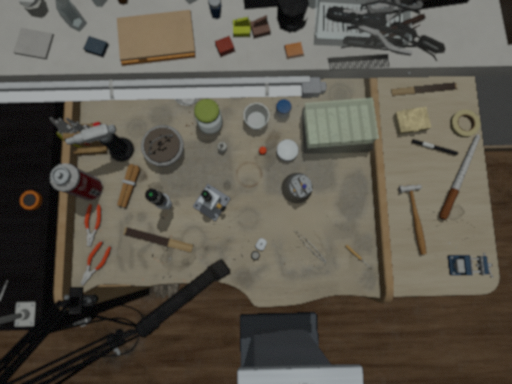

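View pics/wrist0.png

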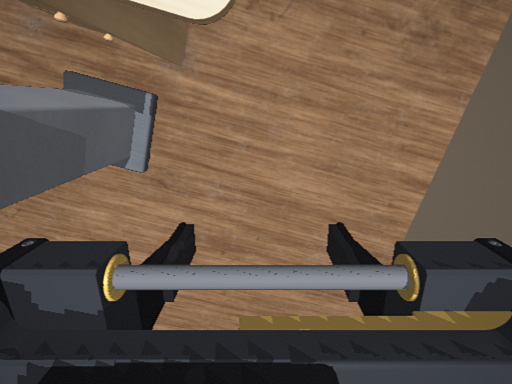

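```bash
python3 - <<'E'
import cv2,numpy as np
a=cv2.imread("pics/side0.png");b=cv2.imread("pics/top0.png")
c=cv2.resize(a[70:270,180:340],None,fx=3,fy=3,interpolation=cv2.INTER_CUBIC);cv2.imwrite("pics/sidec.png",c)
c=cv2.resize(b[130:230,130:330],None,fx=4,fy=4,interpolation=cv2.INTER_CUBIC);cv2.imwrite("pics/topc.png",c)
E
```

```text
(no output)
```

View pics/sidec.png

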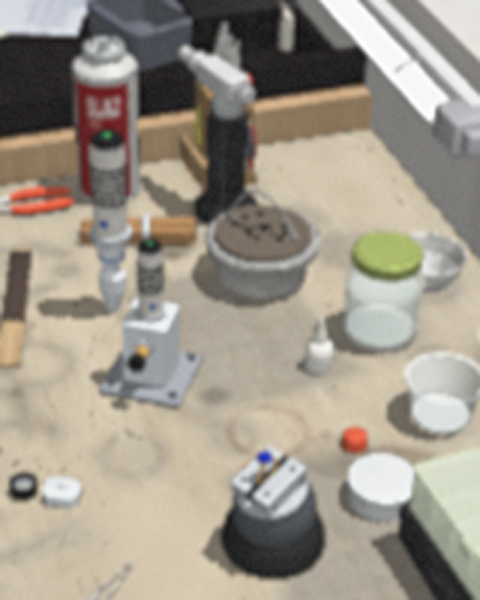

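View pics/topc.png

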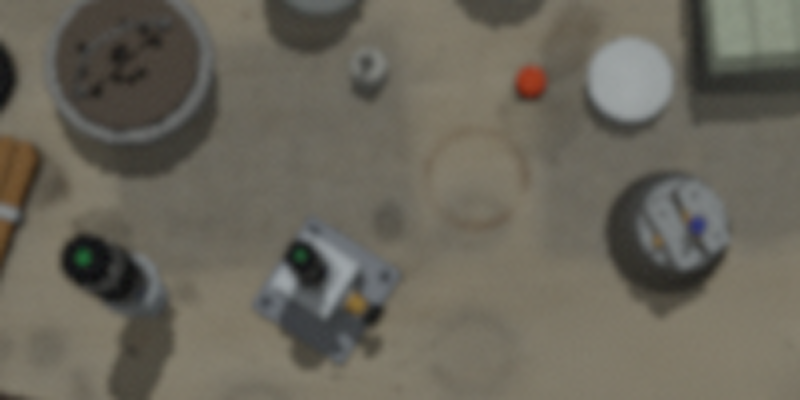

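```bash
cat > h.py <<'E'
import numpy as np,cv2
from scipy.spatial.transform import Rotation as Ro
from bench import ctrl,get_image,camera_info
def ray(c,uv):
    K=c["intrinsics"];R=c["R"];t=c["t"]
    d=R.T@np.linalg.solve(K,[uv[0],uv[1],1.]);return -R.T@t,d/np.linalg.norm(d)
def onz(c,uv,z):
    o,d=ray(c,uv);return o+d*(z-o[2])/d[2]
def tri(obs):
    A=np.zeros((3,3));b=np.zeros(3);L=[]
    for c,uv in obs:
        o,d=ray(c,uv);P=np.eye(3)-np.outer(d,d);A+=P;b+=P@o;L.append((o,P))
    X=np.linalg.solve(A,b);return X,[np.linalg.norm(P@(X-o)) for o,P in L]
def proj(c,X):
    p=c["R"]@X+c["t"];p=c["intrinsics"]@p;return p[:2]/p[2]
def pose():
    s=ctrl.get_state();return np.array(s["position"]),Ro.from_rotvec(s["tool_rot"])
def rel(p,R,tp,tR):
    "shift and rotvec in tool axes"
    return np.round(R.inv().apply(tp-p),4),np.round((R.inv()*tR).as_rotvec(),4)
E
python3 - <<'E'
from h import *
S=camera_info("side");T=camera_info("top")
print("cap",tri([(S,(230,151.3)),(T,(205.3,194))]))
print("bigcap",tri([(S,(180+105/3,70+138/3)),(T,(130+83/4,130+258/4))]))
print("stone",tri([(S,(268.3,222.3)),(T,(304.5,186.5))]))
print("knob",tri([(S,(180+140/3,70+357/3)),(T,(130+365/4,130+308/4))]))
print("ball",onz(T,(130+668/4,130+232/4),.04))
for n,uv in dict(tin=(630,80),cap=(531,82),glue=(368,70)).items(): print(n,onz(T,(130+uv[0]/4,130+uv[1]/4),.02))
p,R=pose();print(p,R.as_matrix())
c=camera_info("wrist");o=-c["R"].T@c["t"];print("cam in tool",R.inv().apply(o-p)); print((R.inv().as_matrix()@c["R"].T).round(3))
E
```

```text
cap (array([0.58414057, 0.22210016, 0.14574716]), [np.float64(0.000777076041451358), np.float64(0.000777076041451523)])
bigcap (array([0.5777499 , 0.33915626, 0.18658776]), [np.float64(0.0003923131915759647), np.float64(0.000392313191576143)])
stone (array([ 0.60471433, -0.0182525 ,  0.10164733]), [np.float64(0.0006459800354912362), np.float64(0.0006459800354910216)])
knob (array([0.56505966, 0.19252582, 0.04901047]), [np.float64(0.0006504286416506669), np.float64(0.0006504286416506642)])
ball [ 0.61166707 -0.00716637  0.04      ]
tin [0.72153756 0.01195276 0.02      ]
cap [0.72158259 0.07981838 0.02      ]
glue [0.73246964 0.19124057 0.02      ]
[ 0.16805095 -0.62742937  0.19373111] [[ 9.65912890e-01  2.58866904e-01 -4.64391743e-04]
 [ 2.58867303e-01 -9.65911922e-01  1.37042565e-03]
 [-9.38036773e-05 -1.44392764e-03 -9.99998953e-01]]
cam in tool [ 0.08421494  0.00147994 -0.18941691]
[[ 0.    -0.953 -0.304]
 [ 1.     0.    -0.001]
 [ 0.001 -0.304  0.953]]
```

```bash
python3 - <<'E'
from h import *
S=camera_info("side");T=camera_info("top")
print("lamp tip",tri([(S,(170,203)),(T,(226,265))]))
print("lamp rear",tri([(S,(104,158)),(T,(148,322))]))
a=cv2.imread("pics/side0.png");b=cv2.imread("pics/top0.png")
cv2.imwrite("pics/lampS.png",cv2.resize(a[0:384,0:256],None,fx=2,fy=2)[:600])
cv2.imwrite("pics/lampT.png",cv2.resize(b[224:384,0:384],None,fx=2,fy=2))
print(onz(T,(262,245),0.01),onz(T,(310,245),0.006),onz(T,(354,253),0.006))
E
```

```text
lamp tip (array([0.41430145, 0.18247745, 0.04643829]), [np.float64(0.0018290578119424417), np.float64(0.0018290578119424452)])
lamp rear (array([0.28001639, 0.36604828, 0.09165405]), [np.float64(0.008996870484592322), np.float64(0.008996870484592344)])
[0.46531726 0.08847638 0.01      ] [ 0.46243478 -0.03977181  0.006     ] [ 0.43858297 -0.1560466   0.006     ]
```

View pics/lampS.png

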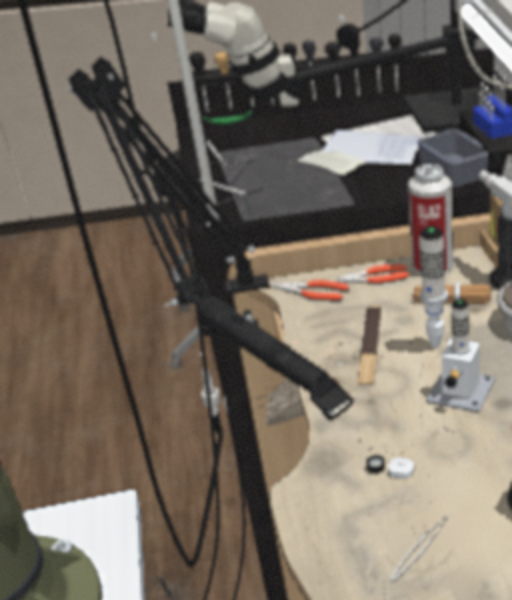

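View pics/lampT.png

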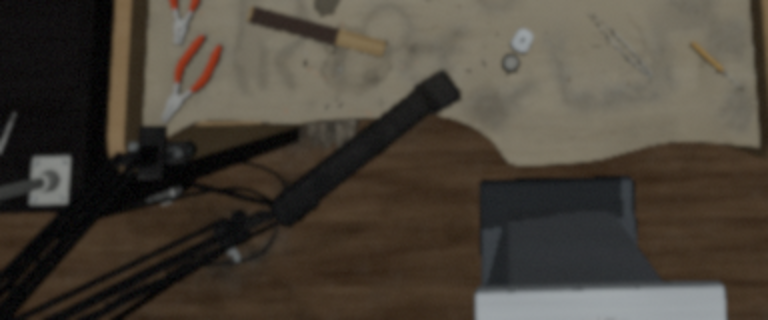

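```bash
python3 - <<'E'
from h import *
p,R=pose()
tR=Ro.from_matrix(np.array([[1,0,0],[0,-1,0],[0,0,-1.]]).T)
print(rel(p,R,np.array([.5,-.02,.18]),tR))
E
```

```text
(array([ 0.4779, -0.5008,  0.0144]), array([-0.0014,  0.0003,  0.2618]))
```

Emit:
carry_out(commands=[{"tx": 0.04, "ty": -0.042, "tz": -0.005, "rz": 0.03}, {"tx": 0.08, "ty": -0.084, "tz": -0.01, "rz": 0.06}, {"tx": 0.12, "ty": -0.125, "tz": -0.01, "rz": 0.09}, {"tx": 0.16, "ty": -0.167, "tz": -0.01, "rz": 0.12}, {"tx": 0.2, "ty": -0.209, "tz": -0.01, "rz": 0.15}, {"tx": 0.24, "ty": -0.25, "tz": -0.01, "rz": 0.18}, {"tx": 0.28, "ty": -0.292, "tz": 0, "rz": 0.2}, {"tx": 0.32, "ty": -0.334, "tz": 0, "rz": 0.22}, {"tx": 0.36, "ty": -0.376, "tz": 0, "rz": 0.24}, {"tx": 0.4, "ty": -0.418, "tz": 0.005, "rz": 0.26}, {"tx": 0.44, "ty": -0.46, "tz": 0.01, "rz": 0.262}, {"tx": 0.478, "ty": -0.5, "tz": 0.014, "rz": 0.262}])

```text
invalid input
```

```bash
python3 - <<'E'
from h import *
p,R=pose();print(p,R.as_matrix().round(3),ctrl.get_state()["joint_positions"].round(2))
im=get_image("wrist");cv2.imwrite("pics/w1.png",im[:,:,::-1])
E
```

```text
[ 0.16805095 -0.62742937  0.19373111] [[ 0.966  0.259 -0.   ]
 [ 0.259 -0.966  0.001]
 [-0.    -0.001 -1.   ]] [ 1.32  0.32 -0.07  1.45  0.02  1.37 -0.06]
```

View pics/w1.png

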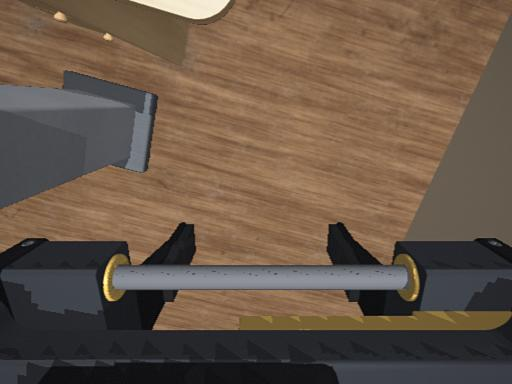

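Emit:
carry_out(commands=[{"tx": 0.04, "ty": -0.042, "tz": -0.005, "rx": 0.0, "ry": 0.0, "rz": 0.03, "jaw": 1.0}, {"tx": 0.08, "ty": -0.084, "tz": -0.01, "rx": 0.0, "ry": 0.0, "rz": 0.06, "jaw": 1.0}, {"tx": 0.12, "ty": -0.125, "tz": -0.01, "rx": 0.0, "ry": 0.0, "rz": 0.09, "jaw": 1.0}, {"tx": 0.16, "ty": -0.167, "tz": -0.01, "rx": 0.0, "ry": 0.0, "rz": 0.12, "jaw": 1.0}, {"tx": 0.2, "ty": -0.209, "tz": -0.01, "rx": 0.0, "ry": 0.0, "rz": 0.15, "jaw": 1.0}, {"tx": 0.24, "ty": -0.25, "tz": -0.01, "rx": 0.0, "ry": 0.0, "rz": 0.18, "jaw": 1.0}, {"tx": 0.28, "ty": -0.292, "tz": -0.01, "rx": 0.0, "ry": 0.0, "rz": 0.2, "jaw": 1.0}, {"tx": 0.32, "ty": -0.334, "tz": 0.0, "rx": 0.0, "ry": 0.0, "rz": 0.22, "jaw": 1.0}, {"tx": 0.36, "ty": -0.376, "tz": 0.0, "rx": 0.0, "ry": 0.0, "rz": 0.24, "jaw": 1.0}, {"tx": 0.4, "ty": -0.418, "tz": 0.005, "rx": 0.0, "ry": 0.0, "rz": 0.26, "jaw": 1.0}, {"tx": 0.44, "ty": -0.46, "tz": 0.01, "rx": 0.0, "ry": 0.0, "rz": 0.262, "jaw": 1.0}, {"tx": 0.478, "ty": -0.5, "tz": 0.014, "rx": 0.0, "ry": 0.0, "rz": 0.262, "jaw": 1.0}])

```text
time: 1.7
position: [0.5011, -0.0195, 0.1806]
tool_rot: [3.141, -0.0, 0.001]
ft_force: [0.7, -0.3, -0.0]
grip_width: 1.0
```

```bash
python3 - <<'E'
from h import *
p,R=pose();print(p,R.as_matrix().round(3),ctrl.get_state()["joint_positions"].round(2))
c=camera_info("wrist");im=get_image("wrist");cv2.imwrite("pics/w1.png",im[:,:,::-1]);np.save("w1.npy",c)
E
```

```text
[ 0.50109129 -0.01948868  0.18055764] [[ 1.    -0.     0.001]
 [-0.    -1.    -0.001]
 [ 0.001  0.001 -1.   ]] [ 0.7   0.05 -0.72  1.81  0.03  1.3  -1.61]
```

View pics/w1.png

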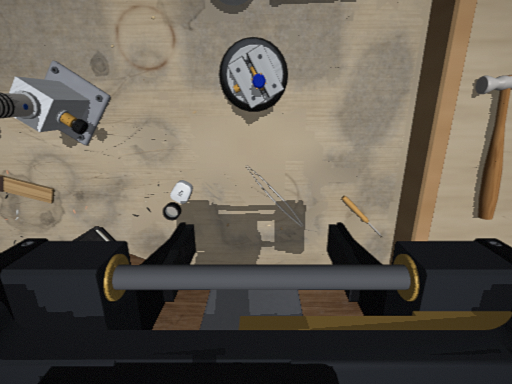

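Emit:
carry_out(commands=[{"tx": 0.0, "ty": 0.0, "tz": 0.05, "rx": 0.0, "ry": 0.0, "rz": 0.0, "jaw": 1.0}, {"tx": 0.0, "ty": 0.0, "tz": 0.1, "rx": 0.0, "ry": 0.0, "rz": 0.0, "jaw": 1.0}, {"tx": 0.0, "ty": 0.0, "tz": 0.12, "rx": 0.0, "ry": 0.0, "rz": 0.0, "jaw": 1.0}, {"tx": 0.0, "ty": 0.0, "tz": 0.12, "rx": 0.0, "ry": 0.0, "rz": 0.0, "jaw": 1.0}])

```text
time: 2.25
position: [0.4987, -0.0212, 0.0589]
tool_rot: [-3.141, -0.0, 0.006]
ft_force: [0.1, 0.3, 1.2]
grip_width: 0.999
```

```bash
python3 - <<'E'
from h import *
p,R=pose();print(p,R.as_matrix().round(3),ctrl.get_state()["joint_positions"].round(2))
c=camera_info("wrist");im=get_image("wrist");cv2.imwrite("pics/w2.png",im[:,:,::-1]);np.save("w2.npy",c)
cv2.imwrite("pics/w2c.png",cv2.resize(im[0:150,160:360,::-1],None,fx=4,fy=4,interpolation=cv2.INTER_CUBIC))
E
```

```text
[ 0.49872247 -0.02121638  0.05893464] [[ 1.     0.    -0.004]
 [ 0.    -1.     0.001]
 [-0.004 -0.001 -1.   ]] [ 0.66  0.18 -0.72  1.95  0.13  1.06 -1.69]
```

View pics/w2c.png

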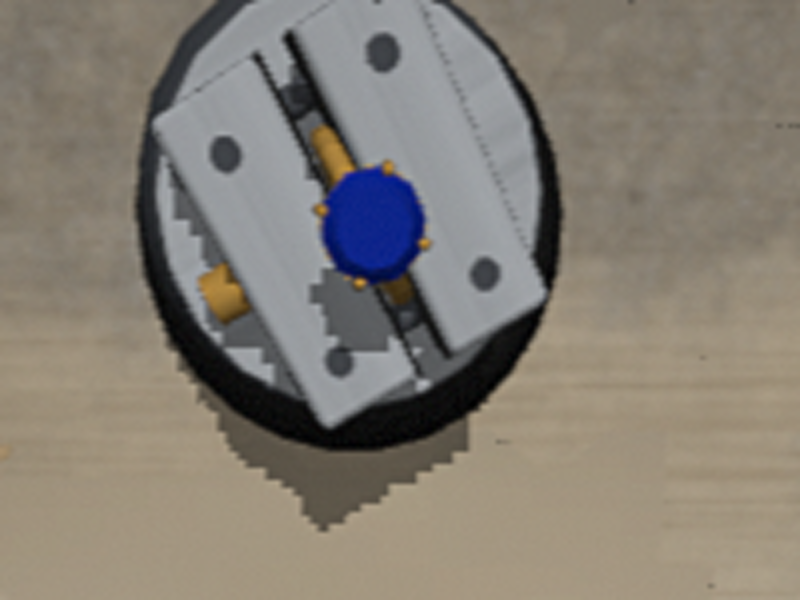

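Emit:
carry_out(commands=[{"tx": -0.015, "ty": -0.035, "tz": 0.0, "rx": 0.0, "ry": 0.0, "rz": 0.0, "jaw": 1.0}, {"tx": -0.03, "ty": -0.07, "tz": 0.0, "rx": 0.0, "ry": 0.0, "rz": 0.0, "jaw": 1.0}, {"tx": -0.03, "ty": -0.07, "tz": 0.0, "rx": 0.0, "ry": 0.0, "rz": 0.0, "jaw": 1.0}, {"tx": -0.03, "ty": -0.07, "tz": 0.0, "rx": 0.0, "ry": 0.0, "rz": 0.0, "jaw": 1.0}])

```text
time: 2.8
position: [0.4718, 0.0481, 0.0618]
tool_rot: [3.14, -0.001, 0.004]
ft_force: [-0.0, -0.6, 0.3]
grip_width: 1.003
```

```bash
python3 - <<'E'
from h import *
p,R=pose();print(p,ctrl.get_state()["qd"].round(3))
c=camera_info("wrist");im=get_image("wrist");cv2.imwrite("pics/w3.png",im[:,:,::-1]);np.save("w3.npy",c)
E
```

```text
[0.47180921 0.04813175 0.06181695] [ 0.01   0.016  0.015  0.001  0.003 -0.001 -0.   ]
```

Emit:
carry_out(commands=[{"tx": 0.0, "ty": 0.05, "tz": 0.0, "rx": 0.0, "ry": 0.0, "rz": 0.0, "jaw": 1.0}, {"tx": 0.0, "ty": 0.1, "tz": 0.0, "rx": 0.0, "ry": 0.0, "rz": 0.0, "jaw": 1.0}, {"tx": 0.0, "ty": 0.14, "tz": 0.0, "rx": 0.0, "ry": 0.0, "rz": 0.0, "jaw": 1.0}, {"tx": 0.0, "ty": 0.14, "tz": 0.0, "rx": 0.0, "ry": 0.0, "rz": 0.0, "jaw": 1.0}, {"tx": 0.0, "ty": 0.14, "tz": 0.0, "rx": 0.0, "ry": 0.0, "rz": 0.0, "jaw": 1.0}])

```text
time: 3.48
position: [0.4707, -0.0914, 0.0607]
tool_rot: [-3.141, 0.002, -0.0]
ft_force: [-0.3, -0.3, -1.0]
grip_width: 1.003
```

```bash
python3 - <<'E'
from h import *
p,R=pose();print(p,ctrl.get_state()["qd"].round(3))
c=camera_info("wrist");im=get_image("wrist");cv2.imwrite("pics/w4.png",im[:,:,::-1]);np.save("w4.npy",c)
S=get_image("side");cv2.imwrite("pics/s4.png",cv2.resize(S[70:270,160:360,::-1],None,fx=3,fy=3))
for n in (3,4):
    im=cv2.imread(f"pics/w{n}.png");c=np.load(f"w{n}.npy",allow_pickle=True).item();u=proj(c,np.array([.606,-.014,.09])).astype(int);print(u)
    x0,y0=max(0,u[0]-90),max(0,u[1]-70);print(x0,y0)
    cv2.imwrite(f"pics/w{n}c.png",cv2.resize(im[y0:y0+140,x0:x0+180],None,fx=4,fy=4,interpolation=cv2.INTER_CUBIC))
E
```

```text
[ 0.47069894 -0.09138567  0.06068555] [-0.02  -0.004 -0.023  0.006  0.001  0.     0.001]
[380   0]
290 0
[103  -3]
13 0
```

View pics/w3c.png

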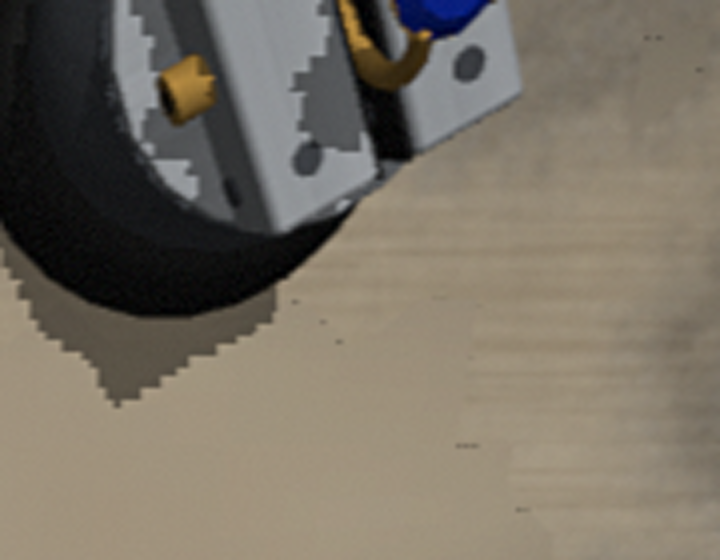

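View pics/w4c.png

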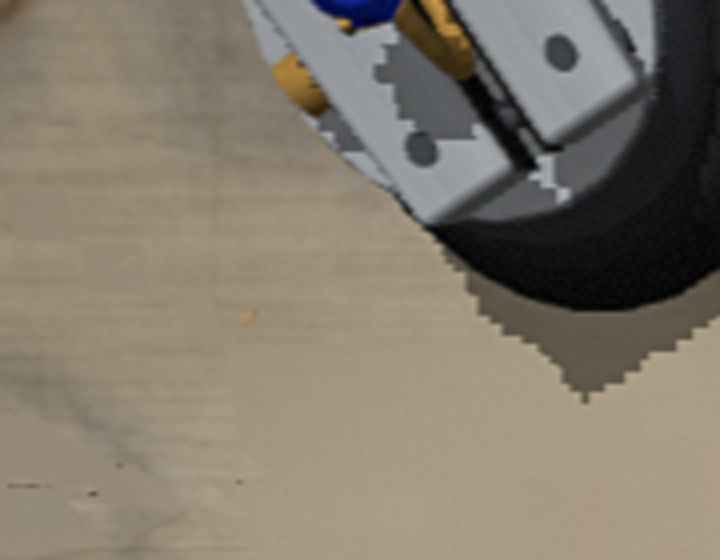

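View pics/s4.png

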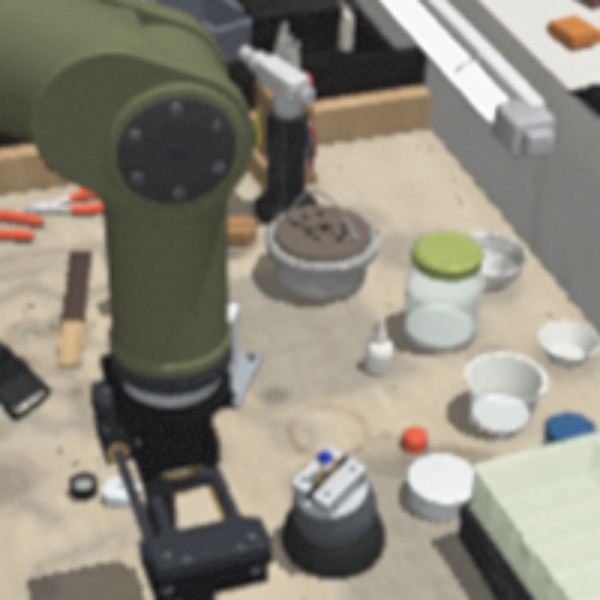

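Emit:
carry_out(commands=[{"tx": 0.03, "ty": -0.01, "tz": -0.01, "rx": 0.0, "ry": 0.0, "rz": 0.0, "jaw": 1.0}, {"tx": 0.06, "ty": -0.016, "tz": -0.015, "rx": 0.0, "ry": 0.0, "rz": 0.0, "jaw": 1.0}, {"tx": 0.06, "ty": -0.016, "tz": -0.015, "rx": 0.0, "ry": 0.0, "rz": 0.0, "jaw": 1.0}, {"tx": 0.06, "ty": -0.016, "tz": -0.015, "rx": 0.0, "ry": 0.0, "rz": 0.0, "jaw": 1.0}])

```text
time: 4.08
position: [0.5297, -0.0744, 0.0751]
tool_rot: [-3.141, -0.002, 0.002]
ft_force: [1.0, -0.3, 0.4]
grip_width: 1.002
```

```bash
python3 - <<'E'
from h import *
p,R=pose();print(p,ctrl.get_state()["qd"].round(3))
c=camera_info("wrist");im=get_image("wrist");cv2.imwrite("pics/w5.png",im[:,:,::-1]);np.save("w5.npy",c)
E
```

```text
[ 0.52966519 -0.07440017  0.0750838 ] [ 0.011 -0.01   0.009  0.014  0.001  0.001 -0.001]
```

Emit:
carry_out(commands=[{"tx": 0.0, "ty": -0.04, "tz": 0.0, "rx": 0.0, "ry": 0.0, "rz": 0.0, "jaw": 1.0}, {"tx": 0.0, "ty": -0.08, "tz": 0.0, "rx": 0.0, "ry": 0.0, "rz": 0.0, "jaw": 1.0}, {"tx": 0.0, "ty": -0.12, "tz": 0.0, "rx": 0.0, "ry": 0.0, "rz": 0.0, "jaw": 1.0}, {"tx": 0.0, "ty": -0.12, "tz": 0.0, "rx": 0.0, "ry": 0.0, "rz": 0.0, "jaw": 1.0}, {"tx": 0.0, "ty": -0.12, "tz": 0.0, "rx": 0.0, "ry": 0.0, "rz": 0.0, "jaw": 1.0}])

```text
time: 4.75
position: [0.5299, 0.0436, 0.0753]
tool_rot: [3.14, -0.001, -0.001]
ft_force: [0.4, -1.0, 0.0]
grip_width: 1.002
```

```bash
python3 - <<'E'
from h import *
p,R=pose();print(p,ctrl.get_state()["qd"].round(3))
c=camera_info("wrist");im=get_image("wrist");cv2.imwrite("pics/w6.png",im[:,:,::-1]);np.save("w6.npy",c)
for n in (5,6):
    im=cv2.imread(f"pics/w{n}.png");c=np.load(f"w{n}.npy",allow_pickle=True).item();u=proj(c,np.array([.606,-.014,.09])).astype(int);print(u)
    x0,y0=max(0,u[0]-90),max(0,u[1]-70);print(x0,y0)
    cv2.imwrite(f"pics/w{n}c.png",cv2.resize(im[y0:y0+140,x0:x0+180],None,fx=4,fy=4,interpolation=cv2.INTER_CUBIC))
E
```

```text
[0.52990114 0.0436396  0.07529665] [ 0.014  0.004  0.019 -0.005  0.001 -0.002 -0.002]
[160 116]
70 46
[352 117]
262 47
```

View pics/w5c.png

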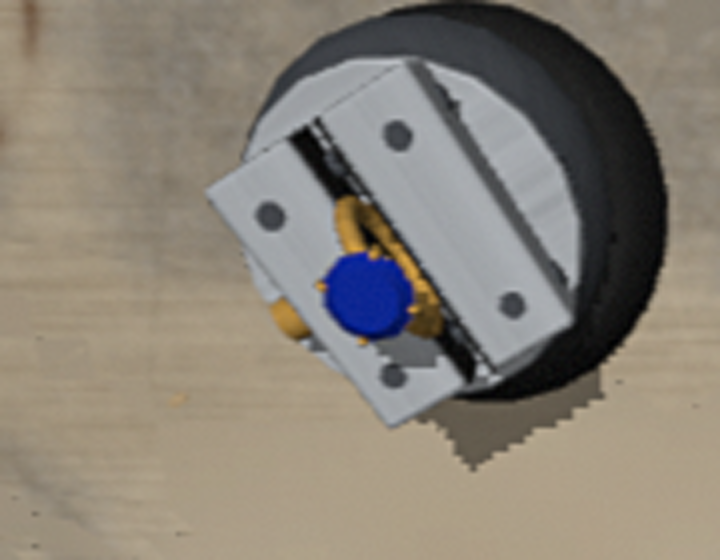

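View pics/w6c.png

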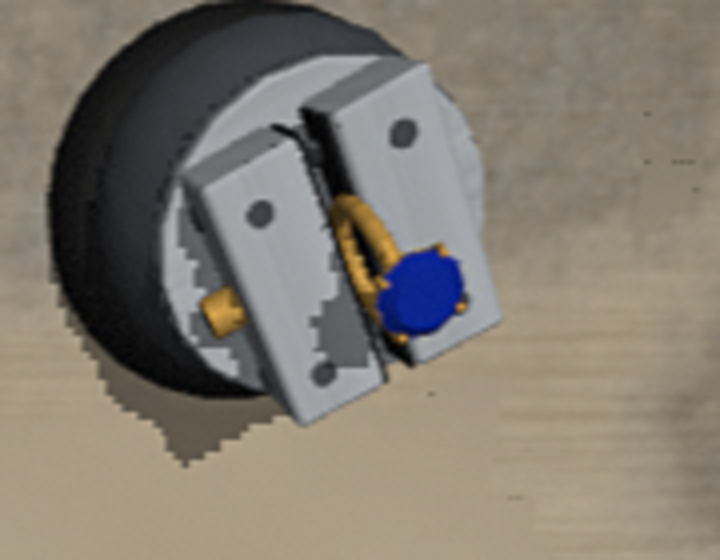

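```bash
cat > m.py <<'E'
from h import *
C={n:np.load(f"w{n}.npy",allow_pickle=True).item() for n in (1,2,5,6)}
O={2:(160,0),5:(70,46),6:(262,47)}
f=lambda n,p:(C[n],((p[0]+.5)/4-.5+O[n][0],(p[1]+.5)/4-.5+O[n][1]))
D=dict(A={5:(270,216),6:(260,213),2:(225,153)},B={5:(398,135),6:(403,132),2:(383,52)},Cc={5:(512,305),2:(485,273)},Dd={5:(393,376),6:(325,373),2:(340,361)},
 bot={5:(391,427),6:(305,425),2:(330,428)},rig={5:(573,322),6:(500,322),2:(545,297)},top={5:(408,60),6:(428,63)})
X={}
for k,v in D.items():
    X[k],r=tri([f(n,p) for n,p in v.items()]);print(k,X[k].round(4),np.round(r,4))
ob=[]
for n in (2,5,6):
    im=cv2.imread(f"pics/w{n}.png").astype(int);m=((im[:,:,0]>90)&(im[:,:,0]>im[:,:,2]+60)&(im[:,:,0]>im[:,:,1]+60)).astype(np.uint8)
    nn,l,st,ce=cv2.connectedComponentsWithStats(m);i=1+np.argmax(st[1:,4]);print(n,st[i],ce[i]);ob.append((C[n],ce[i]))
s,r=tri(ob);print("stone",s.round(4),np.round(r,4))
P=np.array([X[k] for k in X]);c0=P.mean(0);U,S,V=np.linalg.svd(P-c0);n=V[2]*np.sign(V[2][2]);print("normal",n.round(3),"resid",((P-c0)@n).round(4))
sc=np.mean([X[k] for k in("A","B","Cc","Dd")],0);print("screw centre",sc.round(4),"stone-sc",(s-sc).round(4),np.linalg.norm(s-sc),((s-sc)/np.linalg.norm(s-sc)).round(3))
print("tilt",np.arccos(n[2]),"dir from -x",np.arctan2(-n[1],-n[0]))
print("AB",np.linalg.norm(X["A"]-X["B"]),np.linalg.norm(X["Cc"]-X["Dd"]),np.linalg.norm(X["A"]-X["Dd"]),np.linalg.norm(X["B"]-X["Cc"]),"rig-bot",np.linalg.norm(X["rig"]-X["bot"]),np.linalg.norm(X["rig"]-X["top"]))
print("h above",(s-c0)@n,"ball centre est",s-n*67)
E
python3 m.py
```

```text
A [0.6162 0.0013 0.085 ] [0.0001 0.0001 0.    ]
B [ 0.628  -0.0197  0.0848] [0.0001 0.0001 0.    ]
Cc [ 0.6023 -0.0339  0.0786] [0. 0.]
Dd [ 0.5907 -0.013   0.0783] [0.0001 0.0001 0.0001]
bot [ 0.5815 -0.0111  0.0759] [0.0002 0.0001 0.0003]
rig [ 0.5992 -0.043   0.0747] [0.0001 0.0004 0.0003]
top [ 0.638  -0.0223  0.085 ] [0.0003 0.0003]
2 [241  42  25  26 491] [252.64154786  54.47657841]
5 [151 109  22  21 337] [161.46884273 118.94362018]
6 [357 109  21  21 318] [367.00943396 119.43710692]
stone [ 0.6056 -0.0186  0.1025] [0.0001 0.0001 0.0001]
normal [-0.187 -0.136  0.973] resid [ 0.0001  0.0005  0.0012  0.0002 -0.0006 -0.0007 -0.0008]
screw centre [ 0.6093 -0.0163  0.0817] stone-sc [-0.0038 -0.0023  0.0208] 0.021308852785556037 [-0.176 -0.109  0.978]
tilt 0.23304825206536128 dir from -x 0.6305507852491806
AB 0.02405635771310118 0.023903603126487392 0.030078488953816256 0.02993806143630553 rig-bot 0.03655683114012364 0.04510831365091542
h above 0.02182389265525893 ball centre est [ 13.10336862   9.10425074 -65.08628675]
```

```bash
cat >> h.py <<'E'
def down(az):
    x=np.array([np.cos(az),np.sin(az),0]);z=np.array([0,0,-1.]);return Ro.from_matrix(np.stack([x,np.cross(z,x),z],1))
E
python3 - <<'E'
from h import *
p,R=pose();print(rel(p,R,np.array([.555,.181,.20]),down(np.radians(55))))
E
```

```text
(array([ 0.0246, -0.1378, -0.1249]), array([ 0.001 ,  0.0012, -0.9619]))
```

Emit:
carry_out(commands=[{"tx": 0.0, "ty": 0.0, "tz": -0.05, "rx": 0.0, "ry": 0.0, "rz": -0.12, "jaw": 1.0}, {"tx": 0.0, "ty": -0.02, "tz": -0.1, "rx": 0.0, "ry": 0.0, "rz": -0.26, "jaw": 1.0}, {"tx": 0.005, "ty": -0.05, "tz": -0.125, "rx": 0.0, "ry": 0.0, "rz": -0.42, "jaw": 1.0}, {"tx": 0.015, "ty": -0.08, "tz": -0.125, "rx": 0.0, "ry": 0.0, "rz": -0.58, "jaw": 1.0}, {"tx": 0.02, "ty": -0.11, "tz": -0.125, "rx": 0.0, "ry": 0.0, "rz": -0.74, "jaw": 1.0}, {"tx": 0.025, "ty": -0.138, "tz": -0.125, "rx": 0.0, "ry": 0.0, "rz": -0.9, "jaw": 1.0}, {"tx": 0.025, "ty": -0.138, "tz": -0.125, "rx": 0.0, "ry": 0.0, "rz": -0.96, "jaw": 1.0}, {"tx": 0.025, "ty": -0.138, "tz": -0.125, "rx": 0.0, "ry": 0.0, "rz": -0.96, "jaw": 1.0}, {"tx": 0.025, "ty": -0.138, "tz": -0.125, "rx": 0.0, "ry": 0.0, "rz": -0.96, "jaw": 1.0}])

```text
time: 5.92
position: [0.5558, 0.1811, 0.2003]
tool_rot: [2.789, 1.445, -0.001]
ft_force: [-0.1, -0.2, 0.1]
grip_width: 0.999
```

```bash
python3 - <<'E'
from h import *
p,R=pose();print(p,R.as_matrix().round(3),ctrl.get_state()["joint_positions"].round(2))
c=camera_info("wrist");im=get_image("wrist");cv2.imwrite("pics/w7.png",im[:,:,::-1]);np.save("w7.npy",c)
E
```

```text
[0.55584558 0.18111974 0.20026408] [[ 0.577  0.817 -0.   ]
 [ 0.817 -0.577 -0.001]
 [-0.001  0.    -1.   ]] [ 0.42  0.3  -0.95  1.59  0.25  1.38 -1.16]
```

View pics/w7.png

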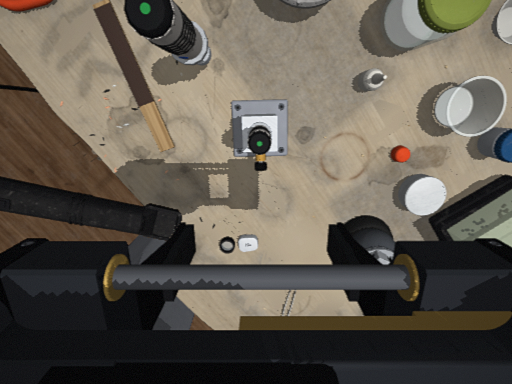

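```bash
python3 - <<'E'
from h import *
c=np.load("w7.npy",allow_pickle=True).item();im=cv2.imread("pics/w7.png")
cv2.imwrite("pics/w7c.png",cv2.resize(im[80:190,210:310],None,fx=5,fy=5,interpolation=cv2.INTER_CUBIC))
S=camera_info("side");T=camera_info("top")
print(tri([(S,(170,203)),(T,(226,265)),(c,(178,228))]))
print(tri([(S,(104,158)),(T,(148,322))]))
# LED centroids
hsv=cv2.cvtColor(im,cv2.COLOR_BGR2HSV);m=cv2.inRange(hsv,(50,100,60),(80,255,255));n,l,st,ce=cv2.connectedComponentsWithStats(m)
for i in range(1,n): 
    if st[i,4]>5: print(st[i],ce[i],onz(c,ce[i],.148))
E
```

```text
(array([0.41511043, 0.18164514, 0.04611869]), [np.float64(0.002836668319841768), np.float64(0.001161084782791376), np.float64(0.00225616673128539)])
(array([0.28001639, 0.36604828, 0.09165405]), [np.float64(0.008996870484592322), np.float64(0.008996870484592344)])
[140   2  11  12 109] [144.77981651   7.80733945] [0.57226384 0.35618572 0.148     ]
[256 141   7   6  33] [259.09090909 143.3030303 ] [0.58408091 0.22197093 0.148     ]
```

View pics/w7c.png

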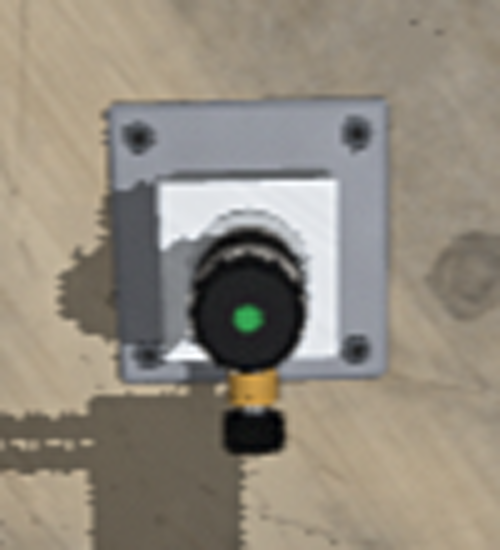

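```bash
python3 - <<'E'
from h import *
c=np.load("w7.npy",allow_pickle=True).item()
g=lambda x,y:((x+.5)/5-.5+210,(y+.5)/5-.5+80)
P=[onz(c,g(*q),.072) for q in((158,180),(340,178),(342,358),(162,360))]
print(np.round(P,4),np.mean(P,0).round(4),[np.linalg.norm(P[i]-P[(i+1)%4]).round(4) for i in range(4)])
print(onz(c,g(248,318),.148))
d=P[2]-P[1]+P[3]-P[0];print("holder -y az",np.degrees(np.arctan2(d[1],d[0])))
p,R=pose();print(rel(p,R,np.array([.5837,.2218,.20]),down(np.radians(54.8))),p)
E
```

```text
[[0.579  0.2503 0.072 ]
 [0.6126 0.2272 0.072 ]
 [0.5903 0.1934 0.072 ]
 [0.5557 0.2172 0.072 ]] [0.5844 0.222  0.072 ] [np.float64(0.0407), np.float64(0.0404), np.float64(0.0419), np.float64(0.0405)]
[0.5842111  0.22198916 0.148     ]
holder -y az -124.29936703994751
(array([ 0.0491, -0.0005,  0.0003]), array([0.0004, 0.0007, 0.0004])) [0.55582818 0.18135359 0.20036913]
```

Emit:
carry_out(commands=[{"tx": 0.025, "ty": 0.0, "tz": 0.0, "rx": 0.0, "ry": 0.0, "rz": 0.0, "jaw": 0.7}, {"tx": 0.0495, "ty": 0.0, "tz": 0.0, "rx": 0.0, "ry": 0.0, "rz": 0.0, "jaw": 0.7}, {"tx": 0.0495, "ty": 0.0, "tz": 0.0, "rx": 0.0, "ry": 0.0, "rz": 0.0, "jaw": 0.7}, {"tx": 0.0495, "ty": 0.0, "tz": 0.03, "rx": 0.0, "ry": 0.0, "rz": 0.0, "jaw": 0.7}, {"tx": 0.0495, "ty": 0.0, "tz": 0.06, "rx": 0.0, "ry": 0.0, "rz": 0.0, "jaw": 0.7}, {"tx": 0.0495, "ty": 0.0, "tz": 0.085, "rx": 0.0, "ry": 0.0, "rz": 0.0, "jaw": 0.7}, {"tx": 0.0495, "ty": 0.0, "tz": 0.105, "rx": 0.0, "ry": 0.0, "rz": 0.0, "jaw": 0.7}, {"tx": 0.0495, "ty": 0.0, "tz": 0.105, "rx": 0.0, "ry": 0.0, "rz": 0.0, "jaw": 0.7}, {"tx": 0.0495, "ty": 0.0, "tz": 0.105, "rx": 0.0, "ry": 0.0, "rz": 0.0, "jaw": 0.7}])

```text
time: 7.1
position: [0.5846, 0.2234, 0.0966]
tool_rot: [2.787, 1.45, 0.002]
ft_force: [-0.3, 1.0, 0.6]
grip_width: 0.701
```

```bash
python3 - <<'E'
from h import *
p,R=pose();s=ctrl.get_state();print(p,R.as_matrix().round(4),s["joint_positions"].round(2),s["ft_force"],s["torque"])
im=get_image("wrist");S=get_image("side");cv2.imwrite("pics/w8.png",np.hstack([im[150:384,130:390,::-1],cv2.resize(S[90:220,160:304,::-1],(260,234))]))
E
```

```text
[0.5845531  0.22342741 0.09655481] [[ 5.740e-01  8.188e-01  1.400e-03]
 [ 8.188e-01 -5.740e-01  4.000e-04]
 [ 1.100e-03  9.000e-04 -1.000e+00]] [ 0.28  0.48 -0.89  1.61  0.39  1.24 -1.3 ] [-0.30081184  1.00596341  0.57335783] [-0.04121275 -0.07287057 -0.00993088]
```

View pics/w8.png

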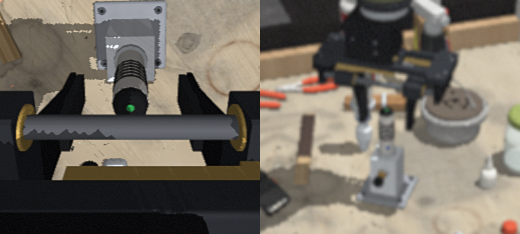

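Emit:
carry_out(commands=[{"tx": 0.0, "ty": 0.0, "tz": 0.001, "rx": 0.0, "ry": 0.0, "rz": 0.0, "jaw": 0.4}, {"tx": 0.0, "ty": 0.0, "tz": 0.001, "rx": 0.0, "ry": 0.0, "rz": 0.0, "jaw": 0.3}, {"tx": 0.0, "ty": 0.0, "tz": 0.001, "rx": 0.0, "ry": 0.0, "rz": 0.0, "jaw": 0.2}, {"tx": 0.0, "ty": 0.0, "tz": 0.001, "rx": 0.0, "ry": 0.0, "rz": 0.0, "jaw": 0.15}, {"tx": 0.0, "ty": 0.0, "tz": 0.001, "rx": 0.0, "ry": 0.0, "rz": 0.0, "jaw": 0.15}, {"tx": 0.0, "ty": 0.0, "tz": 0.001, "rx": 0.0, "ry": 0.0, "rz": 0.0, "jaw": 0.15}, {"tx": 0.0, "ty": 0.0, "tz": 0.001, "rx": 0.0, "ry": 0.0, "rz": 0.0, "jaw": 0.15}], grip_force=45)

```text
time: 8.07
position: [0.5839, 0.2233, 0.0945]
tool_rot: [2.787, 1.45, -0.0]
ft_force: [-0.6, 0.3, 0.5]
grip_width: 0.241
```

```bash
python3 - <<'E'
from h import *
p,R=pose();s=ctrl.get_state();print(s["grip_width"]*.087,p,R.as_matrix().round(4),s["ft_force"],s["torque"])
np.savez("grasp.npz",p=p,R=R.as_matrix())
print("probe axis in tool",R.inv().apply(np.array([.5842,.2220,.114])-p))
im=get_image("wrist");cv2.imwrite("pics/w9.png",im[100:384,130:390,::-1])
E
```

```text
0.020971288852672687 [0.58390145 0.223316   0.09445992] [[ 5.736e-01  8.191e-01 -1.000e-04]
 [ 8.191e-01 -5.736e-01 -1.000e-04]
 [-2.000e-04 -0.000e+00 -1.000e+00]] [-0.61957607  0.32951615  0.45984613] [-0.03741546 -0.09572934 -0.0102601 ]
probe axis in tool [-0.0009098   0.0009989  -0.01953996]
```

View pics/w9.png

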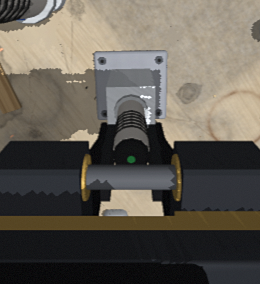

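Emit:
carry_out(commands=[{"tx": 0.0, "ty": 0.0, "tz": -0.004, "rx": 0.0, "ry": 0.0, "rz": 0.0, "jaw": 0.15}, {"tx": 0.0, "ty": 0.0, "tz": -0.01, "rx": 0.0, "ry": 0.0, "rz": 0.0, "jaw": 0.15}, {"tx": 0.0, "ty": 0.0, "tz": -0.018, "rx": 0.0, "ry": 0.0, "rz": 0.0, "jaw": 0.15}, {"tx": 0.0, "ty": 0.0, "tz": -0.03, "rx": 0.0, "ry": 0.0, "rz": 0.0, "jaw": 0.15}, {"tx": 0.0, "ty": 0.0, "tz": -0.045, "rx": 0.0, "ry": 0.0, "rz": 0.0, "jaw": 0.15}, {"tx": 0.0, "ty": 0.0, "tz": -0.06, "rx": 0.0, "ry": 0.0, "rz": 0.0, "jaw": 0.15}, {"tx": 0.0, "ty": 0.0, "tz": -0.08, "rx": 0.0, "ry": 0.0, "rz": 0.0, "jaw": 0.15}, {"tx": 0.0, "ty": 0.0, "tz": -0.1, "rx": 0.0, "ry": 0.0, "rz": 0.0, "jaw": 0.15}, {"tx": 0.0, "ty": 0.0, "tz": -0.12, "rx": 0.0, "ry": 0.0, "rz": 0.0, "jaw": 0.15}, {"tx": 0.0, "ty": 0.0, "tz": -0.145, "rx": 0.0, "ry": 0.0, "rz": 0.0, "jaw": 0.15}, {"tx": 0.0, "ty": 0.0, "tz": -0.145, "rx": 0.0, "ry": 0.0, "rz": 0.0, "jaw": 0.15}, {"tx": 0.0, "ty": 0.0, "tz": -0.145, "rx": 0.0, "ry": 0.0, "rz": 0.0, "jaw": 0.15}])

```text
time: 9.62
position: [0.5836, 0.2231, 0.2389]
tool_rot: [2.787, 1.45, -0.002]
ft_force: [-0.1, 0.6, -1.8]
grip_width: 0.244
```

```bash
python3 - <<'E'
from h import *
p,R=pose();s=ctrl.get_state();print(s["grip_width"]*.087,p,R.as_matrix().round(4),s["ft_force"],s["torque"])
S=camera_info("side");g=p-R.as_matrix()[:,2]*.019
w=p+R.as_matrix()[:,2]*.081; print(w,proj(S,w),proj(S,g))
u=proj(S,w).astype(int)
im=get_image("side");cv2.imwrite("pics/s10.png",cv2.resize(im[u[1]-90:u[1]+60,u[0]-90:u[0]+90,::-1],None,fx=4,fy=4));print(u)
im=get_image("wrist");cv2.imwrite("pics/w10.png",im[:,:,::-1])
E
```

```text
0.021208211363978983 [0.58364621 0.2231097  0.23885527] [[ 5.737e-01  8.191e-01 -9.000e-04]
 [ 8.191e-01 -5.737e-01 -6.000e-04]
 [-1.000e-03 -3.000e-04 -1.000e+00]] [-0.13927316  0.56231254 -1.78702809] [-0.04340943 -0.02639364 -0.03694517]
[0.58357712 0.22306041 0.15785532] [229.31595492 147.24986884] [228.7005062  112.77877514]
[229 147]
```

View pics/s10.png

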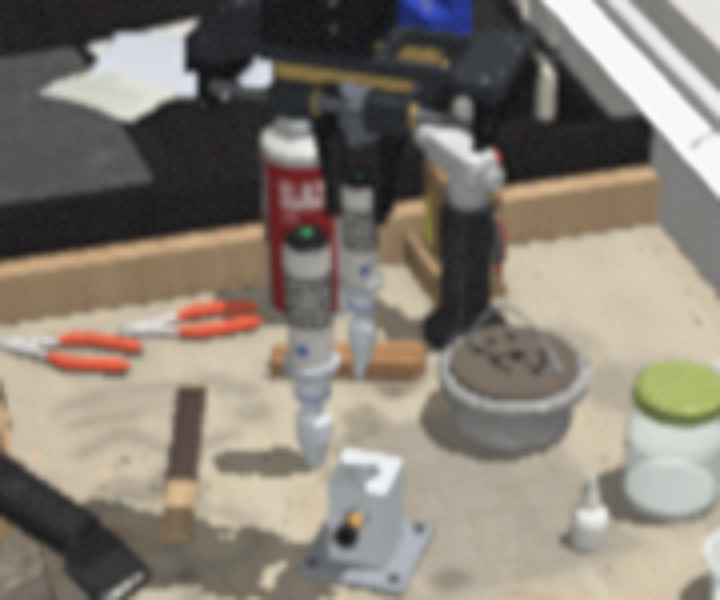

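View pics/w10.png

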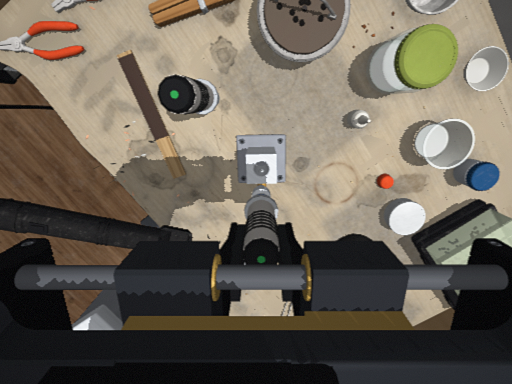

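```bash
cat > t.py <<'E'
from h import *
n=np.array([-.183,-.128,.975]);n/=np.linalg.norm(n)
st=np.array([.605,-.0189,.1048]);w=np.array([-.0009,0,.0805])
def tgt(d,az=55):
    x=down(np.radians(az)).as_matrix()[:,0];z=-n;x=x-z*(x@z);x/=np.linalg.norm(x)
    R=Ro.from_matrix(np.stack([x,np.cross(z,x),z],1));return st+n*d-R.apply(w),R
def win():
    p,R=pose();W=p+R.apply(w);d=W-st;return W,d@n,np.linalg.norm(d-n*(d@n)),np.degrees(np.arccos(-R.as_matrix()[:,2]@n))
E
python3 - <<'E'
from t import *
p,R=pose()
for d in (.05,.011):
    for az in (55,35):print(d,az,tgt(d,az)[0],rel(p,R,*tgt(d,az)))
E
```

```text
0.05 55 [ 0.58161708 -0.03487054  0.23219404] (array([-0.2122,  0.1464,  0.0063]), array([-0.0791,  0.213 , -0.0084]))
0.05 35 [ 0.58184306 -0.03509664  0.23220677] (array([-0.2122,  0.1467,  0.0063]), array([-0.0402,  0.2248,  0.3474]))
0.011 55 [ 0.58875231 -0.02987978  0.1941785 ] (array([-0.2039,  0.1494,  0.0443]), array([-0.0791,  0.213 , -0.0084]))
0.011 35 [ 0.58897828 -0.03010588  0.19419123] (array([-0.204 ,  0.1498,  0.0442]), array([-0.0402,  0.2248,  0.3474]))
```

Emit:
carry_out(commands=[{"tx": -0.02, "ty": 0.014, "tz": -0.005, "rx": 0.0, "ry": 0.0, "rz": 0.0, "jaw": 0.15}, {"tx": -0.05, "ty": 0.034, "tz": -0.01, "rx": -0.01, "ry": 0.02, "rz": 0.0, "jaw": 0.15}, {"tx": -0.08, "ty": 0.055, "tz": -0.01, "rx": -0.02, "ry": 0.05, "rz": 0.0, "jaw": 0.15}, {"tx": -0.11, "ty": 0.076, "tz": -0.01, "rx": -0.03, "ry": 0.09, "rz": 0.0, "jaw": 0.15}, {"tx": -0.14, "ty": 0.097, "tz": -0.01, "rx": -0.045, "ry": 0.13, "rz": -0.004, "jaw": 0.15}, {"tx": -0.17, "ty": 0.118, "tz": -0.005, "rx": -0.06, "ry": 0.17, "rz": -0.006, "jaw": 0.15}, {"tx": -0.195, "ty": 0.136, "tz": 0.0, "rx": -0.07, "ry": 0.2, "rz": -0.008, "jaw": 0.15}, {"tx": -0.212, "ty": 0.1465, "tz": 0.006, "rx": -0.079, "ry": 0.213, "rz": -0.008, "jaw": 0.15}, {"tx": -0.212, "ty": 0.1465, "tz": 0.006, "rx": -0.079, "ry": 0.213, "rz": -0.008, "jaw": 0.15}, {"tx": -0.212, "ty": 0.1465, "tz": 0.006, "rx": -0.079, "ry": 0.213, "rz": -0.008, "jaw": 0.15}, {"tx": -0.212, "ty": 0.1465, "tz": 0.006, "rx": -0.079, "ry": 0.213, "rz": -0.008, "jaw": 0.15}])

```text
time: 11.1
position: [0.5826, -0.0322, 0.2338]
tool_rot: [-2.736, -1.443, -0.35]
ft_force: [0.3, -0.5, -1.4]
grip_width: 0.243
```

```bash
python3 - <<'E'
from t import *
p,R=pose();s=ctrl.get_state();print(win(),s["joint_positions"].round(2),s["grip_width"])
print(rel(p,R,*tgt(.011)),rel(p,R,*tgt(.03)))
S=camera_info("side");print(proj(S,win()[0]),proj(S,st))
im=get_image("side");u=proj(S,st).astype(int);print(u)
a=cv2.resize(im[u[1]-60:u[1]+40,u[0]-65:u[0]+65,::-1],None,fx=4,fy=4,interpolation=cv2.INTER_CUBIC)
c=camera_info("wrist");im=get_image("wrist");cv2.imwrite("pics/w11.png",im[:,:,::-1]);cv2.imwrite("pics/s11.png",a);print(proj(c,st),proj(c,win()[0]))
E
```

```text
(array([ 0.59691678, -0.0225228 ,  0.15515098]), np.float64(0.051022445755040294), np.float64(0.0032239578753619175), np.float64(0.13676426963884994)) [ 0.95  0.07 -0.87  1.71 -0.1   1.21 -0.49] 0.24312646377052619
(array([-0.0031,  0.0006,  0.04  ]), array([ 0.0003, -0.0024,  0.0025])) (array([-0.003 ,  0.0006,  0.021 ]), array([ 0.0003, -0.0024,  0.0025]))
[266.13568239 206.19634612] [268.28341825 221.48812286]
[268 221]
[260.35118027 178.46838819] [260.09804923 188.82377976]
```

View pics/s11.png

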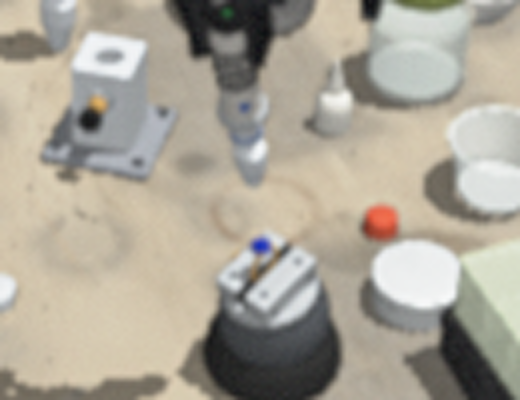

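View pics/w11.png

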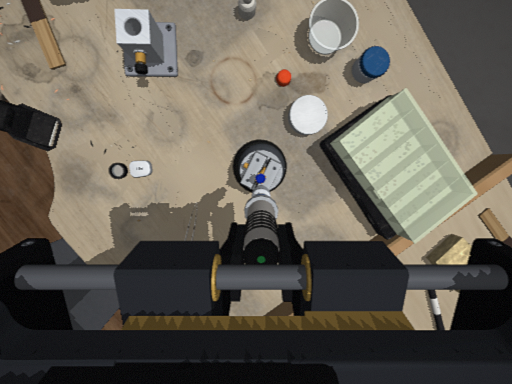

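Emit:
carry_out(commands=[{"tx": -0.003, "ty": 0.0005, "tz": 0.008, "rx": 0.0, "ry": -0.002, "rz": 0.0, "jaw": 0.15}, {"tx": -0.003, "ty": 0.0005, "tz": 0.016, "rx": 0.0, "ry": -0.002, "rz": 0.0, "jaw": 0.15}, {"tx": -0.003, "ty": 0.0005, "tz": 0.024, "rx": 0.0, "ry": -0.002, "rz": 0.0, "jaw": 0.15}, {"tx": -0.003, "ty": 0.0005, "tz": 0.03, "rx": 0.0, "ry": -0.002, "rz": 0.0, "jaw": 0.15}, {"tx": -0.003, "ty": 0.0005, "tz": 0.03, "rx": 0.0, "ry": -0.002, "rz": 0.0, "jaw": 0.15}, {"tx": -0.003, "ty": 0.0005, "tz": 0.03, "rx": 0.0, "ry": -0.002, "rz": 0.0, "jaw": 0.15}, {"tx": -0.003, "ty": 0.0005, "tz": 0.03, "rx": 0.0, "ry": -0.002, "rz": 0.0, "jaw": 0.15}])

```text
time: 12.08
position: [0.5869, -0.0333, 0.2041]
tool_rot: [-2.74, -1.44, -0.348]
ft_force: [0.4, 0.7, -1.8]
grip_width: 0.243
```

```bash
cat > look.py <<'E'
from t import *
import sys
k=sys.argv[1]
p,R=pose();s=ctrl.get_state();print(win(),s["grip_width"],s["ft_force"])
print(rel(p,R,*tgt(.011)))
S=camera_info("side");T=camera_info("top");print(proj(S,win()[0]),proj(S,st))
im=get_image("side");u=np.array([268,221])
a=cv2.resize(im[u[1]-60:u[1]+40,u[0]-50:u[0]+50,::-1],None,fx=4,fy=4,interpolation=cv2.INTER_CUBIC)
c=camera_info("wrist");im=get_image("wrist");u=proj(c,st).astype(int);b=cv2.resize(im[u[1]-50:u[1]+50,u[0]-50:u[0]+50,::-1],None,fx=4,fy=4,interpolation=cv2.INTER_CUBIC)
cv2.imwrite(f"pics/l{k}.png",np.hstack([a,b]));print(proj(c,st)-u+50,proj(c,win()[0])-u+50)
E
python3 look.py 1
```

```text
(array([ 0.60119448, -0.02382377,  0.12542408]), np.float64(0.021429798450584323), np.float64(0.002200463946741848), np.float64(0.10050959881714903)) 0.24299023790551127 [ 0.35274777  0.6592557  -1.76832047]
(array([ 0.0017, -0.0012,  0.0104]), array([ 0.0017,  0.0002, -0.0003]))
[267.72726239 216.35785234] [268.28341825 221.48812286]
[50.80893178 50.26553685] [51.88759999 57.62291687]
```

View pics/l1.png

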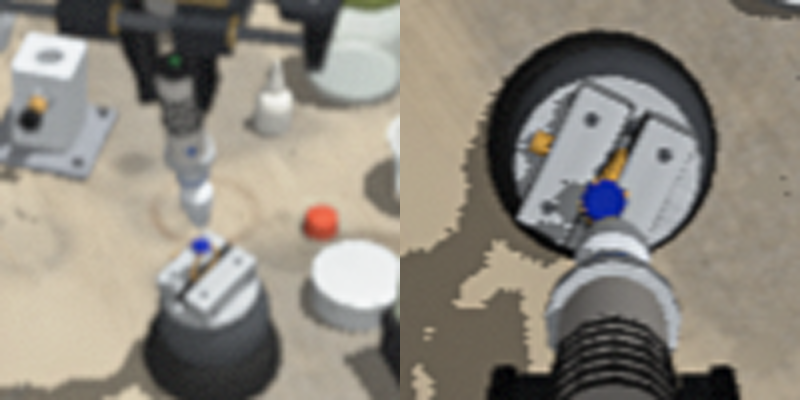

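Emit:
carry_out(commands=[{"tx": 0.001, "ty": -0.001, "tz": 0.003, "rx": 0.0, "ry": 0.0, "rz": 0.0, "jaw": 0.15}, {"tx": 0.0015, "ty": -0.001, "tz": 0.007, "rx": 0.0, "ry": 0.0, "rz": 0.0, "jaw": 0.15}, {"tx": 0.0015, "ty": -0.001, "tz": 0.0095, "rx": 0.0, "ry": 0.0, "rz": 0.0, "jaw": 0.15}, {"tx": 0.0015, "ty": -0.001, "tz": 0.0095, "rx": 0.0, "ry": 0.0, "rz": 0.0, "jaw": 0.15}, {"tx": 0.0015, "ty": -0.001, "tz": 0.0095, "rx": 0.0, "ry": 0.0, "rz": 0.0, "jaw": 0.15}, {"tx": 0.0015, "ty": -0.001, "tz": 0.0095, "rx": 0.0, "ry": 0.0, "rz": 0.0, "jaw": 0.15}])

```text
time: 12.92
position: [0.5885, -0.0303, 0.1948]
tool_rot: [-2.74, -1.44, -0.348]
ft_force: [-0.2, -0.7, -0.4]
grip_width: 0.238
```

```bash
python3 look.py 2
```

```text
(array([ 0.60279168, -0.02077227,  0.11617158]), np.float64(0.011728145369611719), np.float64(0.00038151180130380045), np.float64(0.07861868561507392)) 0.23839919312154464 [-0.16283213 -0.65409561 -0.35532638]
(array([ 0.0003, -0.    ,  0.0007]), array([ 0.0013,  0.0003, -0.0004]))
[267.80728299 218.45125758] [268.28341825 221.48812286]
[50.83916246 50.00006552] [50.93954684 53.57158679]
```

View pics/l2.png

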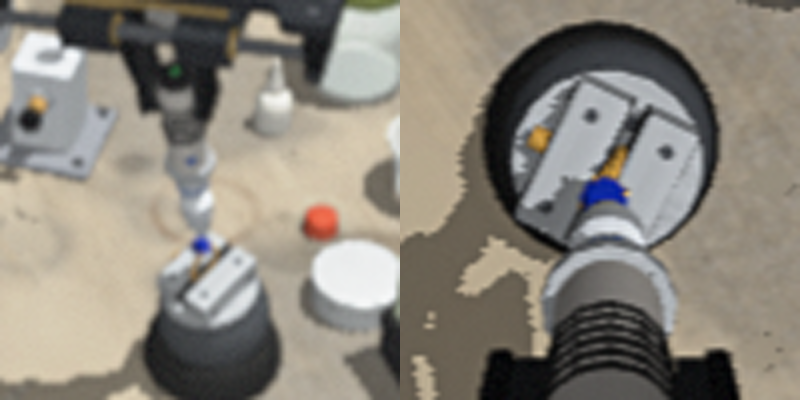

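Emit:
carry_out(commands=[{"tx": 0.0, "ty": 0.0, "tz": 0.0, "rx": 0.0, "ry": 0.0, "rz": 0.0, "jaw": 0.15}, {"tx": 0.0, "ty": 0.0, "tz": 0.0, "rx": 0.0, "ry": 0.0, "rz": 0.0, "jaw": 0.15}, {"tx": 0.0, "ty": 0.0, "tz": 0.0, "rx": 0.0, "ry": 0.0, "rz": 0.0, "jaw": 0.15}, {"tx": 0.0, "ty": 0.0, "tz": 0.0, "rx": 0.0, "ry": 0.0, "rz": 0.0, "jaw": 0.15}, {"tx": 0.0, "ty": 0.0, "tz": 0.0, "rx": 0.0, "ry": 0.0, "rz": 0.0, "jaw": 0.15}, {"tx": 0.0, "ty": 0.0, "tz": 0.0, "rx": 0.0, "ry": 0.0, "rz": 0.0, "jaw": 0.15}, {"tx": 0.0, "ty": 0.0, "tz": 0.0, "rx": 0.0, "ry": 0.0, "rz": 0.0, "jaw": 0.15}, {"tx": 0.0, "ty": 0.0, "tz": 0.0, "rx": 0.0, "ry": 0.0, "rz": 0.0, "jaw": 0.15}, {"tx": 0.0, "ty": 0.0, "tz": 0.0, "rx": 0.0, "ry": 0.0, "rz": 0.0, "jaw": 0.15}, {"tx": 0.0, "ty": 0.0, "tz": 0.0, "rx": 0.0, "ry": 0.0, "rz": 0.0, "jaw": 0.15}, {"tx": 0.0, "ty": 0.0, "tz": 0.0, "rx": 0.0, "ry": 0.0, "rz": 0.0, "jaw": 0.15}, {"tx": 0.0, "ty": 0.0, "tz": 0.0, "rx": 0.0, "ry": 0.0, "rz": 0.0, "jaw": 0.15}])

```text
time: 14.52
position: [0.5884, -0.0302, 0.1947]
tool_rot: [-2.74, -1.44, -0.347]
ft_force: [-0.2, 0.3, -1.9]
grip_width: 0.242
```

```bash
python3 look.py 3
```

```text
(array([ 0.60265612, -0.02071886,  0.11601972]), np.float64(0.011598084238431203), np.float64(0.00041061433150608946), np.float64(0.06454706880882674)) 0.24209137237901987 [-0.19571166  0.30913463 -1.91176199]
(array([0.0004, 0.0001, 0.0006]), array([ 0.0011,  0.0003, -0.0003]))
[267.74039316 218.49858539] [268.28341825 221.48812286]
[50.95295659 50.0048955 ] [50.91976742 53.57630123]
```

Emit:
carry_out(commands=[{"tx": 0.0, "ty": 0.0, "tz": 0.0, "rx": 0.0, "ry": 0.0, "rz": 0.0, "jaw": 0.15}, {"tx": 0.0, "ty": 0.0, "tz": 0.0, "rx": 0.0, "ry": 0.0, "rz": 0.0, "jaw": 0.15}, {"tx": 0.0, "ty": 0.0, "tz": 0.0, "rx": 0.0, "ry": 0.0, "rz": 0.0, "jaw": 0.15}, {"tx": 0.0, "ty": 0.0, "tz": 0.0, "rx": 0.0, "ry": 0.0, "rz": 0.0, "jaw": 0.15}, {"tx": 0.0, "ty": 0.0, "tz": 0.0, "rx": 0.0, "ry": 0.0, "rz": 0.0, "jaw": 0.15}, {"tx": 0.0, "ty": 0.0, "tz": 0.0, "rx": 0.0, "ry": 0.0, "rz": 0.0, "jaw": 0.15}, {"tx": 0.0, "ty": 0.0, "tz": 0.0, "rx": 0.0, "ry": 0.0, "rz": 0.0, "jaw": 0.15}, {"tx": 0.0, "ty": 0.0, "tz": 0.0, "rx": 0.0, "ry": 0.0, "rz": 0.0, "jaw": 0.15}, {"tx": 0.0, "ty": 0.0, "tz": 0.0, "rx": 0.0, "ry": 0.0, "rz": 0.0, "jaw": 0.15}, {"tx": 0.0, "ty": 0.0, "tz": 0.0, "rx": 0.0, "ry": 0.0, "rz": 0.0, "jaw": 0.15}, {"tx": 0.0, "ty": 0.0, "tz": 0.0, "rx": 0.0, "ry": 0.0, "rz": 0.0, "jaw": 0.15}, {"tx": 0.0, "ty": 0.0, "tz": 0.0, "rx": 0.0, "ry": 0.0, "rz": 0.0, "jaw": 0.15}])

```text
time: 16.12
position: [0.5884, -0.0302, 0.1947]
tool_rot: [-2.74, -1.44, -0.347]
ft_force: [0.4, 0.4, -2.0]
grip_width: 0.239
```

```bash
python3 look.py 4; python3 - <<'E'
from t import *
p,R=pose();print(rel(p,R,*tgt(.055)))
P,Q=tgt(.055)
g=np.load("grasp.npz");print(rel(P,Q,np.array([.5839,.2232,.2385]),Ro.from_matrix(g["R"])))
print(ctrl.get_state()["time"])
E
```

```text
(array([ 0.60267498, -0.02072774,  0.11602855]), np.float64(0.011604375713411719), np.float64(0.00040636851543252825), np.float64(0.06632519110258916)) 0.2386356640881914 [ 0.43023173  0.44889094 -2.03710157]
(array([0.0004, 0.0001, 0.0006]), array([ 0.0011,  0.0003, -0.0004]))
[267.74973653 218.49650014] [268.28341825 221.48812286]
[50.95292944 50.00511226] [50.92600822 53.55915449]
(array([ 0.0003,  0.0001, -0.0434]), array([ 0.0011,  0.0003, -0.0003]))
(array([ 0.2117, -0.1452,  0.0323]), array([ 0.078 , -0.2114,  0.0084]))
16.225
```

Emit:
carry_out(commands=[{"tx": 0.0, "ty": 0.0, "tz": -0.01, "rx": 0.0, "ry": 0.0, "rz": 0.0, "jaw": 0.15}, {"tx": 0.0, "ty": 0.0, "tz": -0.025, "rx": 0.0, "ry": 0.0, "rz": 0.0, "jaw": 0.15}, {"tx": 0.0, "ty": 0.0, "tz": -0.044, "rx": 0.0, "ry": 0.0, "rz": 0.0, "jaw": 0.15}, {"tx": 0.0, "ty": 0.0, "tz": -0.05, "rx": 0.0, "ry": 0.0, "rz": 0.0, "jaw": 0.15}, {"tx": 0.0, "ty": 0.0, "tz": -0.05, "rx": 0.0, "ry": 0.0, "rz": 0.0, "jaw": 0.15}])

```text
time: 16.85
position: [0.5795, -0.0368, 0.2441]
tool_rot: [-2.741, -1.44, -0.349]
ft_force: [0.4, -0.0, -1.5]
grip_width: 0.239
```

```bash
python3 - <<'E'
from t import *
p,R=pose();g=np.load("grasp.npz");print(p,rel(p,R,np.array([.5839,.2232,.2385]),Ro.from_matrix(g["R"])))
E
```

```text
[ 0.57946569 -0.03681221  0.24412382] (array([ 0.2119, -0.1457,  0.0391]), array([ 0.0805, -0.2111,  0.0076]))
```

Emit:
carry_out(commands=[{"tx": 0.02, "ty": -0.014, "tz": 0.002, "rx": 0.01, "ry": -0.02, "rz": 0.0, "jaw": 0.15}, {"tx": 0.05, "ty": -0.034, "tz": 0.006, "rx": 0.02, "ry": -0.05, "rz": 0.002, "jaw": 0.15}, {"tx": 0.08, "ty": -0.055, "tz": 0.01, "rx": 0.03, "ry": -0.08, "rz": 0.003, "jaw": 0.15}, {"tx": 0.11, "ty": -0.076, "tz": 0.014, "rx": 0.045, "ry": -0.12, "rz": 0.004, "jaw": 0.15}, {"tx": 0.14, "ty": -0.097, "tz": 0.02, "rx": 0.06, "ry": -0.15, "rz": 0.005, "jaw": 0.15}, {"tx": 0.17, "ty": -0.117, "tz": 0.028, "rx": 0.07, "ry": -0.18, "rz": 0.006, "jaw": 0.15}, {"tx": 0.195, "ty": -0.134, "tz": 0.035, "rx": 0.0805, "ry": -0.205, "rz": 0.0075, "jaw": 0.15}, {"tx": 0.212, "ty": -0.1457, "tz": 0.039, "rx": 0.0805, "ry": -0.211, "rz": 0.0075, "jaw": 0.15}, {"tx": 0.212, "ty": -0.1457, "tz": 0.039, "rx": 0.0805, "ry": -0.211, "rz": 0.0075, "jaw": 0.15}, {"tx": 0.212, "ty": -0.1457, "tz": 0.039, "rx": 0.0805, "ry": -0.211, "rz": 0.0075, "jaw": 0.15}, {"tx": 0.212, "ty": -0.1457, "tz": 0.039, "rx": 0.0805, "ry": -0.211, "rz": 0.0075, "jaw": 0.15}])

```text
time: 18.23
position: [0.5841, 0.2217, 0.2381]
tool_rot: [-2.788, -1.448, 0.002]
ft_force: [-0.3, -1.4, -1.0]
grip_width: 0.24
```

```bash
cat > look2.py <<'E'
from t import *
import sys
k=sys.argv[1]
g=np.load("grasp.npz");p,R=pose();s=ctrl.get_state();G=Ro.from_matrix(g["R"])
print(s["time"],p,s["grip_width"],s["ft_force"],rel(p,R,g["p"],G))
a=get_image("side")[80:220,170:290,::-1]
c=camera_info("wrist");b=get_image("wrist");cv2.imwrite(f"pics/b{k}.png",np.hstack([cv2.resize(a,None,fx=3,fy=3,interpolation=cv2.INTER_CUBIC),cv2.resize(b[130:270,200:320,::-1],None,fx=3,fy=3,interpolation=cv2.INTER_CUBIC)]))
print(proj(c,np.array([.5842,.222,.072]))-[200,130])
E
python3 look2.py 1
```

```text
18.225 [0.58405114 0.2216667  0.23807657] 0.23982929673665865 [-0.33445409 -1.41767361 -1.02722216] (array([ 0.0014, -0.001 ,  0.1436]), array([-0.0006,  0.0006, -0.0019]))
[60.22168153 38.66869727]
```

View pics/b1.png

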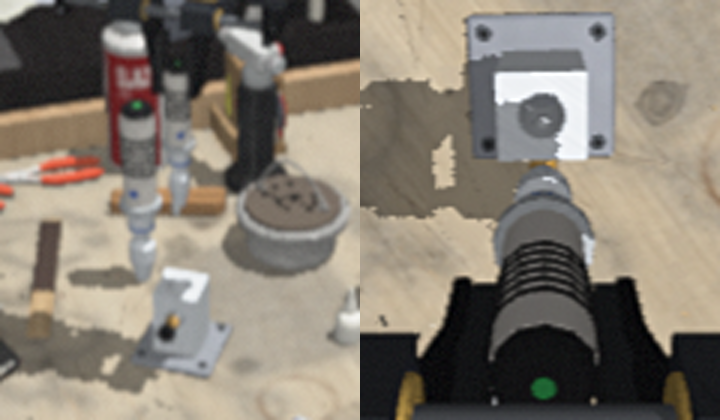

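Emit:
carry_out(commands=[{"tx": 0.001, "ty": -0.001, "tz": 0.02, "rx": 0.0, "ry": 0.0, "rz": -0.002, "jaw": 0.15}, {"tx": 0.001, "ty": -0.001, "tz": 0.04, "rx": 0.0, "ry": 0.0, "rz": -0.002, "jaw": 0.15}, {"tx": 0.001, "ty": -0.001, "tz": 0.06, "rx": 0.0, "ry": 0.0, "rz": -0.002, "jaw": 0.15}, {"tx": 0.001, "ty": -0.001, "tz": 0.075, "rx": 0.0, "ry": 0.0, "rz": -0.002, "jaw": 0.15}, {"tx": 0.001, "ty": -0.001, "tz": 0.075, "rx": 0.0, "ry": 0.0, "rz": -0.002, "jaw": 0.15}, {"tx": 0.001, "ty": -0.001, "tz": 0.075, "rx": 0.0, "ry": 0.0, "rz": -0.002, "jaw": 0.15}])

```text
time: 19.08
position: [0.5836, 0.2253, 0.1637]
tool_rot: [-2.784, -1.454, -0.0]
ft_force: [0.4, 0.5, -0.5]
grip_width: 0.237
```

```bash
python3 look2.py 2
```

```text
19.075 [0.58355346 0.22534204 0.16366903] 0.23746389568921303 [ 0.38820596  0.48466455 -0.49264665] (array([-0.0015,  0.0015,  0.0692]), array([-0.001 , -0.001 ,  0.0027]))
[62.17327203 57.10550424]
```

View pics/b2.png

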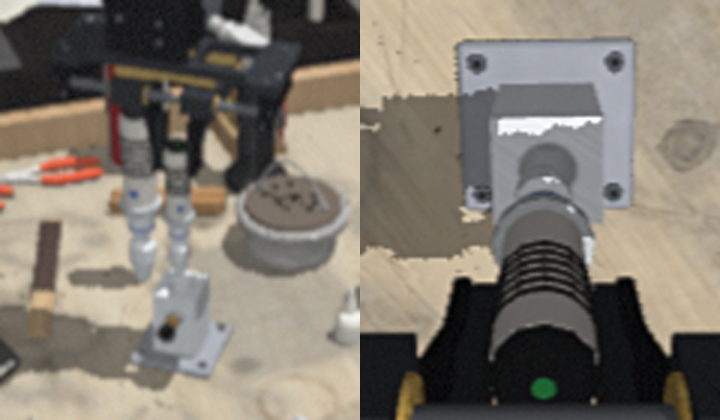

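Emit:
carry_out(commands=[{"tx": -0.0015, "ty": 0.0015, "tz": 0.0, "rx": 0.0, "ry": 0.0, "rz": 0.003, "jaw": 0.15}, {"tx": -0.0015, "ty": 0.0015, "tz": 0.005, "rx": 0.0, "ry": 0.0, "rz": 0.003, "jaw": 0.15}, {"tx": -0.0015, "ty": 0.0015, "tz": 0.01, "rx": 0.0, "ry": 0.0, "rz": 0.003, "jaw": 0.15}, {"tx": -0.0015, "ty": 0.0015, "tz": 0.015, "rx": 0.0, "ry": 0.0, "rz": 0.003, "jaw": 0.15}, {"tx": -0.0015, "ty": 0.0015, "tz": 0.015, "rx": 0.0, "ry": 0.0, "rz": 0.003, "jaw": 0.15}, {"tx": -0.0015, "ty": 0.0015, "tz": 0.015, "rx": 0.0, "ry": 0.0, "rz": 0.003, "jaw": 0.15}])

```text
time: 19.92
position: [0.5836, 0.223, 0.1482]
tool_rot: [-2.786, -1.449, 0.001]
ft_force: [0.6, -0.2, -1.7]
grip_width: 0.24
```

```bash
python3 look2.py 3
```

```text
19.925 [0.58358567 0.22298569 0.14817043] 0.24030763195530777 [ 0.64679642 -0.17890105 -1.7458099 ] (array([0.0005, 0.0001, 0.0537]), array([-0.0014, -0.0001, -0.0003]))
[60.96475958 59.6376839 ]
```

View pics/b3.png

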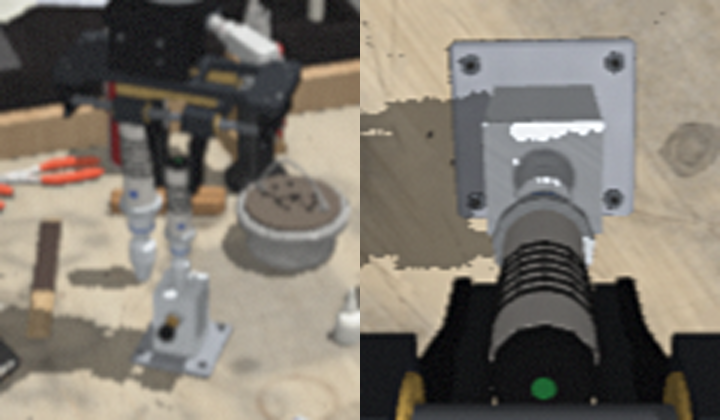

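Emit:
carry_out(commands=[{"tx": 0.0005, "ty": 0.0, "tz": 0.004, "rx": 0.0, "ry": 0.0, "rz": 0.0, "jaw": 0.15}, {"tx": 0.0005, "ty": 0.0, "tz": 0.008, "rx": 0.0, "ry": 0.0, "rz": 0.0, "jaw": 0.15}, {"tx": 0.0005, "ty": 0.0, "tz": 0.012, "rx": 0.0, "ry": 0.0, "rz": 0.0, "jaw": 0.15}, {"tx": 0.0005, "ty": 0.0, "tz": 0.016, "rx": 0.0, "ry": 0.0, "rz": 0.0, "jaw": 0.15}, {"tx": 0.0005, "ty": 0.0, "tz": 0.02, "rx": 0.0, "ry": 0.0, "rz": 0.0, "jaw": 0.15}, {"tx": 0.0005, "ty": 0.0, "tz": 0.02, "rx": 0.0, "ry": 0.0, "rz": 0.0, "jaw": 0.15}])

```text
time: 20.78
position: [0.5837, 0.2232, 0.1277]
tool_rot: [-2.786, -1.449, 0.002]
ft_force: [0.5, 0.9, -1.5]
grip_width: 0.243
```

```bash
python3 look2.py 4
```

```text
20.775 [0.58365019 0.22324479 0.12772051] 0.24266475084036837 [ 0.47747324  0.91618698 -1.53484883] (array([0.0002, 0.0002, 0.0333]), array([-0.0018,  0.0003, -0.0004]))
[61.04398267 66.373239  ]
```

Emit:
carry_out(commands=[{"tx": 0.0, "ty": 0.0, "tz": 0.005, "rx": 0.0, "ry": 0.0, "rz": 0.0, "jaw": 0.15}, {"tx": 0.0, "ty": 0.0, "tz": 0.01, "rx": 0.0, "ry": 0.0, "rz": 0.0, "jaw": 0.15}, {"tx": 0.0, "ty": 0.0, "tz": 0.015, "rx": 0.0, "ry": 0.0, "rz": 0.0, "jaw": 0.15}, {"tx": 0.0, "ty": 0.0, "tz": 0.02, "rx": 0.0, "ry": 0.0, "rz": 0.0, "jaw": 0.15}, {"tx": 0.0, "ty": 0.0, "tz": 0.024, "rx": 0.0, "ry": 0.0, "rz": 0.0, "jaw": 0.15}, {"tx": 0.0, "ty": 0.0, "tz": 0.028, "rx": 0.0, "ry": 0.0, "rz": 0.0, "jaw": 0.15}, {"tx": 0.0, "ty": 0.0, "tz": 0.028, "rx": 0.0, "ry": 0.0, "rz": 0.0, "jaw": 0.15}, {"tx": 0.0, "ty": 0.0, "tz": 0.028, "rx": 0.0, "ry": 0.0, "rz": 0.0, "jaw": 0.15}])

```text
time: 21.88
position: [0.5833, 0.223, 0.0991]
tool_rot: [-2.786, -1.449, 0.003]
ft_force: [1.7, 1.3, -5.9]
grip_width: 0.237
```

```bash
python3 look2.py 5
```

```text
21.875 [0.58329272 0.22302733 0.09906134] 0.23696298499994733 [ 1.73205131  1.25044753 -5.94662553] (array([0.0006, 0.0003, 0.0046]), array([-0.0023,  0.001 , -0.0005]))
[61.29753539 76.84512036]
```

View pics/b5.png

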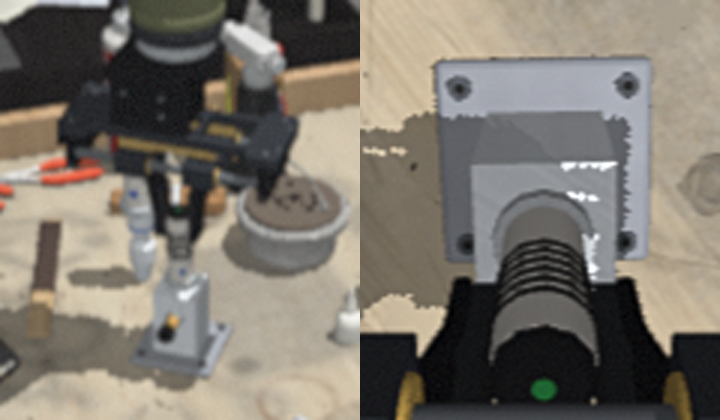

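Emit:
carry_out(commands=[{"tx": 0.0006, "ty": 0.0, "tz": 0.002, "rx": 0.0, "ry": 0.0, "rz": 0.0, "jaw": 0.15}, {"tx": 0.0006, "ty": 0.0, "tz": 0.004, "rx": 0.0, "ry": 0.0, "rz": 0.0, "jaw": 0.15}, {"tx": 0.0006, "ty": 0.0, "tz": 0.0055, "rx": 0.0, "ry": 0.0, "rz": 0.0, "jaw": 0.15}, {"tx": 0.0006, "ty": 0.0, "tz": 0.0055, "rx": 0.0, "ry": 0.0, "rz": 0.0, "jaw": 0.15}, {"tx": 0.0006, "ty": 0.0, "tz": 0.0055, "rx": 0.0, "ry": 0.0, "rz": 0.0, "jaw": 0.15}])

```text
time: 22.6
position: [0.584, 0.2236, 0.0945]
tool_rot: [-2.786, -1.449, 0.002]
ft_force: [-0.4, 0.0, -0.7]
grip_width: 0.238
```

```bash
python3 look2.py 6
```

```text
22.6 [0.58400614 0.22356282 0.09452497] 0.23771549099149977 [-0.410913    0.03744955 -0.70964267] (array([-0.0003,  0.0001,  0.0001]), array([-0.0014,  0.0005, -0.0006]))
[60.90642141 79.88351112]
```

View pics/b6.png

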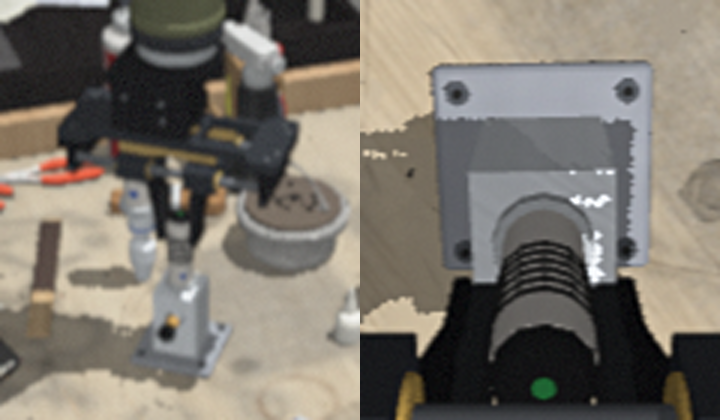

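Emit:
carry_out(commands=[{"tx": 0.0, "ty": 0.0, "tz": 0.001, "rx": 0.0, "ry": 0.0, "rz": 0.0, "jaw": 0.15}, {"tx": 0.0, "ty": 0.0, "tz": 0.002, "rx": 0.0, "ry": 0.0, "rz": 0.0, "jaw": 0.15}, {"tx": 0.0, "ty": 0.0, "tz": 0.002, "rx": 0.0, "ry": 0.0, "rz": 0.0, "jaw": 0.15}, {"tx": 0.0, "ty": 0.0, "tz": 0.002, "rx": 0.0, "ry": 0.0, "rz": 0.0, "jaw": 0.15}])

```text
time: 23.2
position: [0.5844, 0.224, 0.0944]
tool_rot: [-2.787, -1.45, -0.0]
ft_force: [-2.9, -1.4, 7.9]
grip_width: 0.239
```

```bash
python3 look2.py 7
```

```text
23.2 [0.58444006 0.22404846 0.09444245] 0.23873954287093557 [-2.89052522 -1.43492661  7.93216583] (array([-0.0009, -0.    , -0.    ]), array([-0.0003, -0.0004, -0.0005]))
[60.79822941 80.63528128]
```

Emit:
carry_out(commands=[{"tx": -0.0005, "ty": 0.0, "tz": -0.0015, "rx": 0.0, "ry": 0.0, "rz": 0.0, "jaw": 0.15}, {"tx": -0.0005, "ty": 0.0, "tz": -0.0015, "rx": 0.0, "ry": 0.0, "rz": 0.0, "jaw": 0.3}, {"tx": -0.0005, "ty": 0.0, "tz": -0.0015, "rx": 0.0, "ry": 0.0, "rz": 0.0, "jaw": 0.6}, {"tx": -0.0005, "ty": 0.0, "tz": -0.0015, "rx": 0.0, "ry": 0.0, "rz": 0.0, "jaw": 0.7}, {"tx": -0.0005, "ty": 0.0, "tz": -0.0015, "rx": 0.0, "ry": 0.0, "rz": 0.0, "jaw": 0.7}, {"tx": -0.0005, "ty": 0.0, "tz": -0.0015, "rx": 0.0, "ry": 0.0, "rz": 0.0, "jaw": 0.7}])

```text
time: 24.05
position: [0.5838, 0.2234, 0.0941]
tool_rot: [-2.786, -1.449, 0.001]
ft_force: [-0.9, -0.3, -0.0]
grip_width: 0.65
```

Emit:
carry_out(commands=[{"tx": 0.0, "ty": 0.0, "tz": -0.01, "rx": 0.0, "ry": 0.0, "rz": 0.0, "jaw": 0.7}, {"tx": 0.0, "ty": 0.0, "tz": -0.03, "rx": 0.0, "ry": 0.0, "rz": 0.0, "jaw": 0.7}, {"tx": 0.0, "ty": 0.0, "tz": -0.06, "rx": 0.0, "ry": 0.0, "rz": 0.0, "jaw": 0.7}, {"tx": 0.0, "ty": 0.0, "tz": -0.105, "rx": 0.0, "ry": 0.0, "rz": 0.0, "jaw": 0.7}, {"tx": -0.0495, "ty": 0.0, "tz": -0.105, "rx": 0.0, "ry": 0.0, "rz": 0.0, "jaw": 0.7}, {"tx": -0.0495, "ty": 0.0, "tz": -0.105, "rx": 0.0, "ry": 0.0, "rz": 0.0, "jaw": 0.7}, {"tx": -0.0495, "ty": 0.0, "tz": -0.105, "rx": 0.0, "ry": 0.0, "rz": 0.0, "jaw": 0.7}, {"tx": -0.0495, "ty": 0.0, "tz": -0.105, "rx": 0.0, "ry": 0.0, "rz": 0.0, "jaw": 0.7}])

```text
time: 25.05
position: [0.5558, 0.1841, 0.1996]
tool_rot: [-2.784, -1.451, -0.0]
ft_force: [-0.1, 0.6, -0.0]
grip_width: 0.698
```

```bash
python3 - <<'E'
from t import *
p,R=pose();s=ctrl.get_state();print(s["time"],p,s["ft_force"])
c=camera_info("wrist");im=get_image("wrist")[:,:,::-1].copy();S=camera_info("side");sd=get_image("side")[:,:,::-1].copy()
def led(im):
    m=cv2.inRange(cv2.cvtColor(im,cv2.COLOR_BGR2HSV),(50,100,60),(80,255,255));n,l,st,ce=cv2.connectedComponentsWithStats(m);return [(ce[i].round(1),st[i,4]) for i in range(1,n) if st[i,4]>3]
print(led(im),proj(c,np.array([.5842,.222,.148])),led(sd),led(cv2.imread("pics/side0.png")))
u=proj(c,np.array([.5842,.222,.11])).astype(int)
a=cv2.resize(im[u[1]-60:u[1]+60,u[0]-50:u[0]+50],None,fx=4,fy=4,interpolation=cv2.INTER_CUBIC)
b=cv2.resize(sd[110:230,180:280],None,fx=4,fy=4,interpolation=cv2.INTER_CUBIC)
cv2.imwrite("pics/end.png",np.hstack([a,b]))
E
```

```text
25.05 [0.55578576 0.18409718 0.19961754] [-0.1499416   0.56914995 -0.01571124]
[(array([148.9,  11.6]), np.int32(112)), (array([261.5, 145.8]), np.int32(29))] [261.59215254 146.11343265] [(array([114.3,  59. ]), np.int32(67)), (array([215. , 114.7]), np.int32(7))] [(array([114.2,  59. ]), np.int32(67)), (array([215. , 114.5]), np.int32(6))]
```

View pics/end.png

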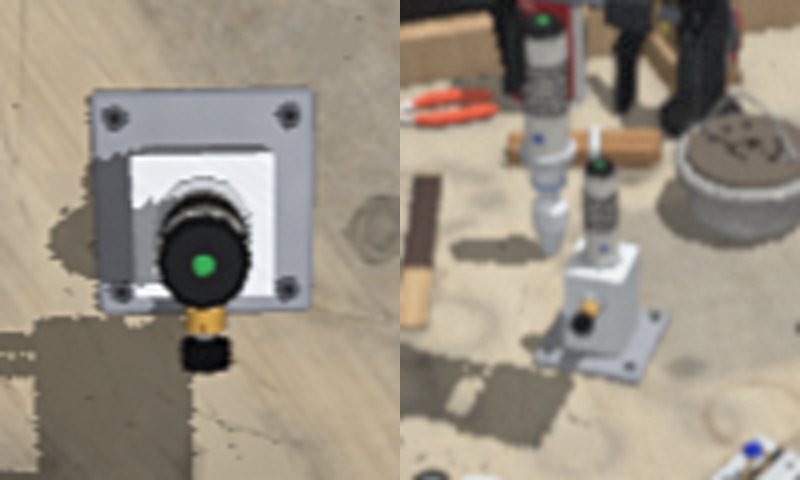

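```bash
python3 -c "
from bench import ctrl
print(ctrl.close_job())"
```

```text
the job is handed in; nothing more can be done
None
```

I held the probe over the blue stone, slid it back into its holder and released it. The job was handed in at about 25 s of the 58 s allowed, and the interface reported no verdict.

- **Choosing the probe:** There were two candidates. I took the smaller one, standing in the aluminium holder with the plunger knob, and left the larger free-standing one alone.
- **Stone:** From three wrist views its top came out at about (0.605, -0.019, 0.105) m, leaning 0.23 rad. The lean direction worked out at 0.63 rad from straight towards the robot. That is slightly outside the stated 0.6, so I blended it with a second estimate, which gave about 0.61.
- **Hold:** For about 3.3 s the window stayed 11.6 mm from the stone, within 0.5 mm of its centre and 0.1° of square. These figures come from the measured tool pose and my estimate of the stone, not from a direct view of the gap. The pictures were consistent with them. The wrist force readings showed no sign of contact.
- **Return:** The collar met the rim at the original height, with a light press of about 8 N.
- **Final checks:** After release, the probe's cap light was within 0.3 px of where it should be in the wrist view. In the side view, the probe and the plunger knob looked as they did at the start. I did not measure the plunger's travel directly. The gripper was clear and force-free, and I saw no bystander move.

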